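# Put the spatula away in the slide-lid cutlery keeper

### The arm

A 6-joint arm with a two-finger parallel gripper is mounted at the origin on the work surface. World frame = base frame: x ahead of the robot, y to its left, z up, the work surface at z = 0. Lengths are in m, angles in degrees, forces in N, time in s.
With the tool pointing down it reaches from about 0.25 to 0.775 m from the base axis. Payload 4 kg.
Tool frame: the origin (TCP) lies midway between the tips of the shut fingers; the grasp point (between the pads) lies arm.grip_depth behind it (arm.grip_depth is the distance from the TCP to the grasp point, in m); z points along the fingers, y is the direction in which the jaws open and shut (so a half turn about z gives the same grasp; the last joint's range is limited). The gripper opens to 94 mm and grips with 3 to 60 N. Pads are 16 mm wide; open, the fingers measure 119 mm over their backs; the gripper's body (75 mm by 177 mm) begins 78 mm behind the grasp point.
Start: joints at [64.796, 4.996, 78.535, -0, 96.463, -5.907], TCP at [0.182, 0.519, 0.206] pointing down, gripper open.
Joint ranges: [-177.83, 177.83], [-43.37, 116.18], [15.69, 146.23], [-61.86, 241.86], [9.47, 152.12], [-147.06, 147.06]. Speed limits (degrees/s): [159.86, 159.86, 180, 180, 180, 180].

### API

Orientations are given as a 3x3 rotation matrix whose columns are the frame's x, y, z axes.
In Python, from station import arm, viewer, workorder gives the robot as it stands.
- The arm moves only by the shell command python3 -m creep 'ROWS' [OPENING] [FORCE]. ROWS is text: rows parted by semicolons, each of 6 numbers parted by spaces: the shift along the tool's x, y, z in m, then the turn, a rotation vector about the tool's x, y, z in degrees. In form: x y z rx ry rz; .... A call has 1 to 10 rows; each row shifts and turns the pose as measured when the row begins, along the tool's axes as they then stand; what a row does not reach is not made up. A row lasts 1/12 s, in which the tool goes at most 41.7 mm and 7.16 degrees, less where a joint would pass 70% of its speed; a pose out of reach is approached as far as the arm can. A call is refused whole if a number of a shift passes 0.0417 or a number of a turn 7.16, either way. A call with a gripper value outside its range is refused whole. OPENING is the closure, from 0 (fully open) to 1 (shut), set as the call begins (- or left out, the last holds). The fingers move at their own pace and stop on an object; FORCE is the grip in N (left out, the last holds). Time passes only in rows, so rows that do not move let the fingers close. It gives the time, the measured TCP pose, the force and the opening at its end, in the units of the state.
- arm.observe(): the state, without advancing time (a new reading comes with each control period).
- viewer.snapshot(name): name is "scene" or "top"; returns the picture (480x640x3 uint8, red, green, blue); there is no depth.
- viewer.camera_params(name): a dict with "camera_matrix" (3x3 intrinsics, pixels), "R" (3x3) and "t" (3): a world point X has camera coordinates R X + t. Camera axes: x right, y down, z forward; pixel columns grow to the right and rows downward; lengths in m; the calibration is good to about 2 mm. A picture is of the moment at which its call begins. camera_params takes no time and is no camera call.
- workorder.sign_off(): hands the job in, once; it reports no verdict.
The state is a dict: "time_s": time; "qpos": joint angles; "joint_velocities": joint speeds; "joint_torque": joint torques, N m; "tcp_pos": TCP position; "tcp_rot": TCP orientation; "force": force on the tool from outside, world axes, zero at the start; "wrist_torque": the same for the moment, N m; "gripper_width": opening from 0.0 (shut) to 1.0 (fully open).
Only numpy, scipy, OpenCV 4.12 (cv2) and the standard library are available. Lean on these libraries where they do the work, as an engineer would, in place of code of your own. Each camera call takes 0.05 s, during which the arm holds its last target.

### The job

Put the steel spatula away in the cutlery keeper that stands under the wire shelf: press on the keeper's flush lid and slide it all the way back, lay the spatula flat in the open front compartment and let go of it, then press on the lid again and slide it fully shut. Do not knock the wire shelf, and leave the other things on the counter where they stand.

Things in the scene. Friction and masses are not known exactly. Their poses are not given: they have to be found in the camera images.
- keeper: Cutlery keeper: white box, 295 mm deep (x), 220 wide (y), 67 high, firm on the counter. Origin: centre of underside; -x face is the front, z up. The rear of its top, from x = +8.5 mm back, is a fixed frosted roof; before it lies the sliding lid. Side walls with inward lips, 10 mm wide in all, 67 high, leave y within +-100 mm open. Front wall 5 mm thick, 62 high. Behind the divider: spoons.
- front_compartment (a point): Centre of the floor of the keeper's front compartment, 4 mm above the counter; axes as the keeper. Inside 122 mm along x, 200 mm clear along y; the lid's underside passes 58 mm above the counter. A thin divider 52 mm high closes it at the back.
- lid (a joint): How far the lid has been slid back along the keeper's +x, in m: 0 = fully shut, 0.120 = fully back, at hard stops. A plain friction slide: about 1.5 N moves it, a little more when fast; it stays where it is left.
- lid_front (a point): Middle of the lid's front edge, upper face, 62 mm above the counter; moves with it; axes as the keeper. Smooth flat frosted panel 160 (x) x 209 (y) x 4 mm, level with the front wall, 5 mm below lips and roof, sliding in under the roof. No handle; faint ribs give no hold: moved by the friction of a fingertip pressed on it with 5 to 10 N. Fully back, only its front 30 mm stay uncovered.
- riser_front (a point): Front of the wire shelf's front rod, mid-length, 211 mm above the counter; x to the back, y along the rod. Firm steel shelf 468 mm wide, 208 deep, rods 207 to 217 mm high, 8 mm legs at its four corners; jars and bowls on its rear half, to 340 mm. It overhangs the keeper from about 130 mm behind its front, so to press the lid when it is back a gripper must lean, fingers pointing forward and down.
- spatula_mid (a point): Centre of the steel spatula, in its handle, 6 mm above its underside, where it balances; 176 mm long along x, about 75 g, z up as it lies flat on the counter. Black plastic handle 16 mm wide (y), 12 thick, from x = -88 to +20 mm; then a short neck and the flat steel blade, 30 mm wide, 2 thick, to x = +88 mm.
- helmet: Grey resin model of a closed helmet, 96 mm across and 89 mm high, loose on the counter; origin at the centre of its underside. Leave alone.
- dispenser: Clear push-dispenser bottle, 72 mm across and 191 mm high, loose; origin at the centre of its underside. Leave alone.
- turntable: Round black plastic turntable base, 170 mm across and 34 mm high, loose; origin at the centre of its underside. Leave alone.
- riser: The wire shelf as a whole (see riser_front); origin on the counter under its middle, 104 mm behind riser_front; axes as riser_front. Do not knock it.
Things that resemble listed ones, but are neither listed nor needed, are in the scene too. Of the things that look like the part that bears spatula_mid, the middle-sized one is meant.

How it is judged:
By the outcome, as a careful person would: the job done as asked, in the order asked, and still so for the second after the job is handed in, with the robot touching nothing.
It also fails if it takes over 67 s, if anything falls off the work surface, if the arm or the gripper's body presses on something with over 40 N, if the wrist force passes 120 N, or if a joint passes its speed limit or range.

## Working session

There is one attempt and no reset: what is moved stays moved. The work goes in short steps, Python scripts to look and compute and a shell command to move; the robot and the scene stay as the last step left them, time stands still between calls to the robot, and variables do not carry over. Pictures are saved under pics/ and viewed, and the job is handed in when it is done.

```bash
ls; mkdir -p pics; python3 - <<'E'
from station import arm, viewer, workorder
import cv2
print(arm.observe(), arm.grip_depth)
for n in("scene","top"):
    p=viewer.camera_params(n);print(n,p)
    cv2.imwrite(f"pics/{n}0.png",viewer.snapshot(n)[:,:,::-1])
E
```

```text
pics
{'time_s': 0.0, 'qpos': array([ 6.47949529e+01,  5.03802719e+00,  7.86247104e+01, -7.52325566e-04,
        9.64607547e+01, -5.90567681e+00]), 'joint_velocities': array([ 0.01558214, -0.09886779,  0.03085579, -0.03833604,  0.11237363,
       -0.10803207]), 'joint_torque': array([ 1.28230934e-05, -3.40182388e+01, -3.02419496e+01,  7.15663726e-02,
        3.29946668e-02, -1.78744003e-04]), 'tcp_pos': array([0.18154002, 0.51860109, 0.20431478]), 'tcp_rot': array([[-9.43804006e-01,  3.30504429e-01, -9.06068079e-04],
       [ 3.30505605e-01,  9.43802003e-01, -1.95568980e-03],
       [ 2.08784728e-04, -2.14524844e-03, -9.99997677e-01]]), 'force': array([ 0.173075  , -0.21158846,  0.10142953]), 'wrist_torque': array([ 0.00456784,  0.03057848, -0.00219162]), 'gripper_width': 1.0007878608515532} 0.0188
scene {'camera_matrix': array([[568.95201147,   0.        , 318.22796958],
       [  0.        , 568.95201147, 229.8238842 ],
       [  0.        ,   0.        ,   1.        ]]), 'R': array([[-0.9980557 , -0.06168959, -0.0089006 ],
       [-0.0409561 ,  0.75674721, -0.65242337],
       [ 0.04698324, -0.65079033, -0.75780243]]), 't': array([0.53272631, 0.0850174 , 1.81648098])}
top {'camera_matrix': array([[510.61116114,   0.        , 321.47521374],
       [  0.        , 510.61116114, 242.46829932],
       [  0.        ,   0.        ,   1.        ]]), 'R': array([[-0.02042593, -0.99977425, -0.00585094],
       [-0.98043353,  0.02117612, -0.19570811],
       [ 0.19578783,  0.00173894, -0.98064474]]), 't': array([0.01357693, 0.55585606, 1.3174007 ])}
```

View pics/scene0.png

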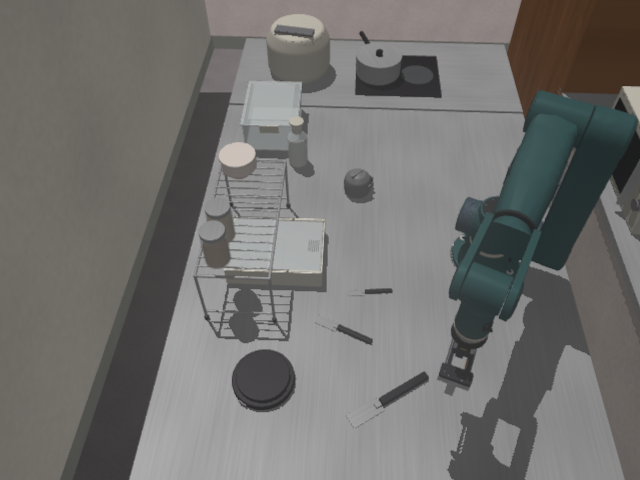

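View pics/top0.png

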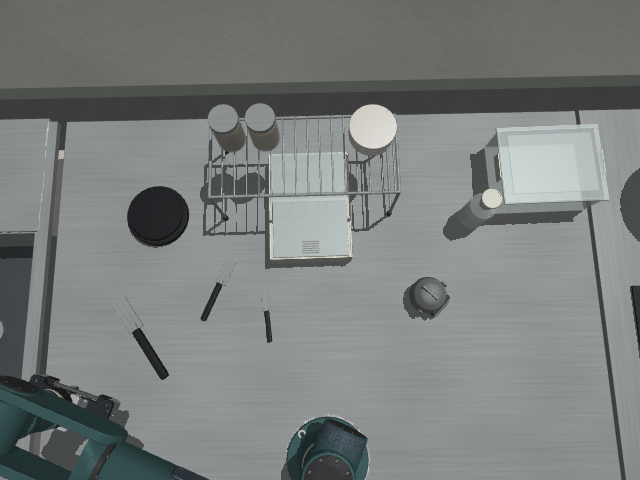

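Three spatulas are visible in the top view: large (143,340), middle-sized (217,292) and small (267,320). The middle-sized one at (217,292), which is (345,331) in the scene view, fits. I'll confirm it with enlarged crops.

```bash
python3 - <<'E'
import cv2,numpy as np
t=cv2.imread("pics/top0.png");s=cv2.imread("pics/scene0.png")
a=cv2.resize(t[255:330,190:290],(800,600),interpolation=cv2.INTER_CUBIC)
b=cv2.resize(s[280:355,310:410],(800,600),interpolation=cv2.INTER_CUBIC)
c=cv2.resize(t[180:270,260:360],(666,600),interpolation=cv2.INTER_CUBIC)
d=cv2.resize(s[205:295,220:335],(766,600),interpolation=cv2.INTER_CUBIC)
for n,i in zip("abcd",(a,b,c,d)): cv2.imwrite(f"pics/c_{n}.png",i)
E
```

```text
(no output)
```

View pics/c_a.png

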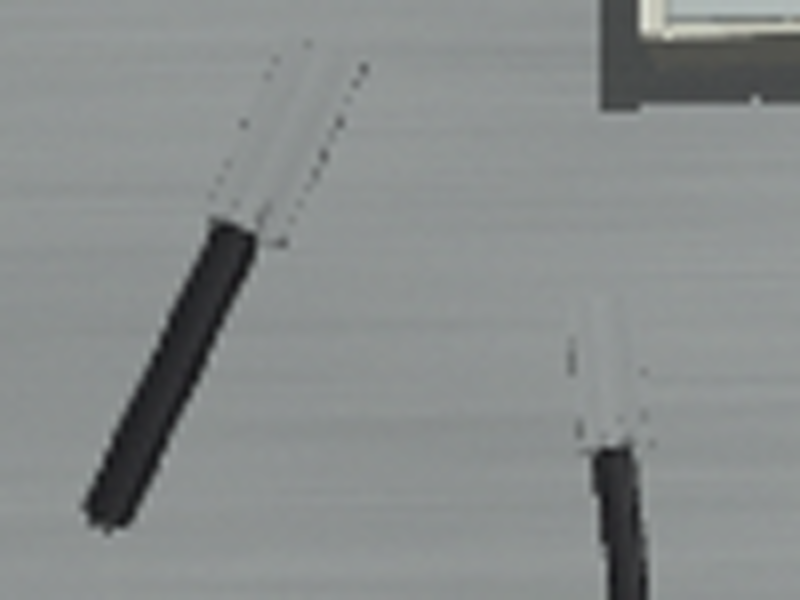

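View pics/c_b.png

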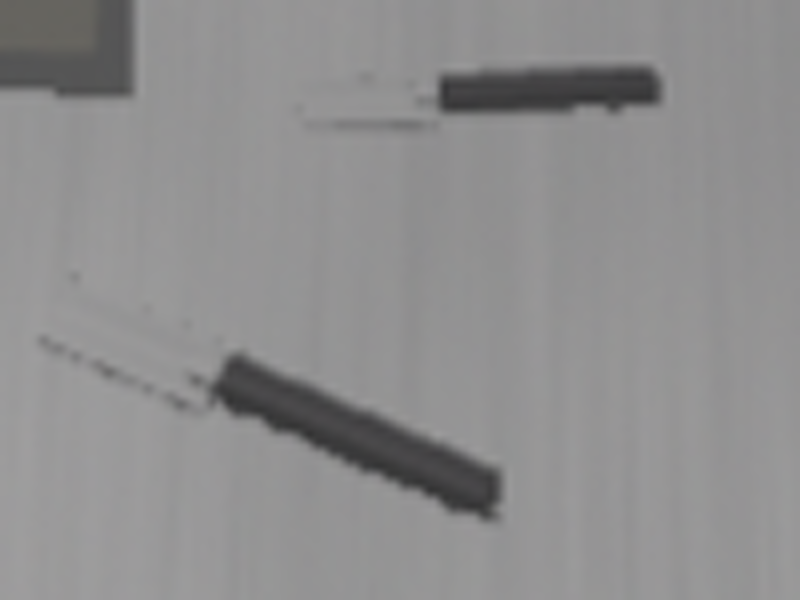

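View pics/c_c.png

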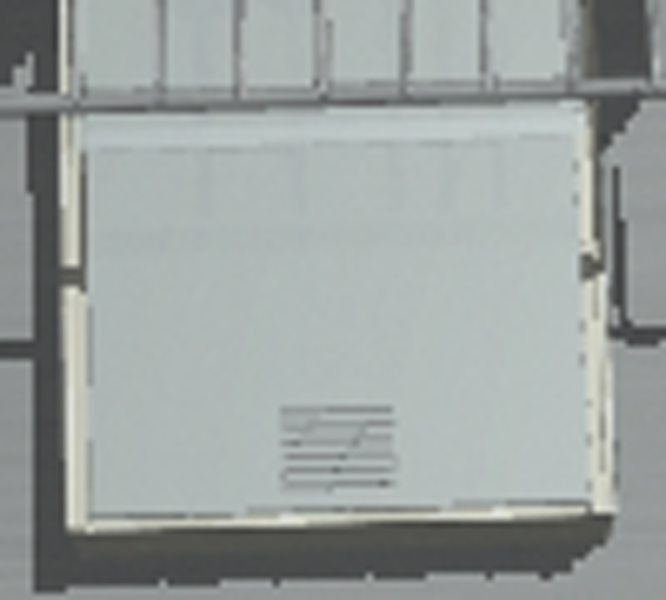

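View pics/c_d.png

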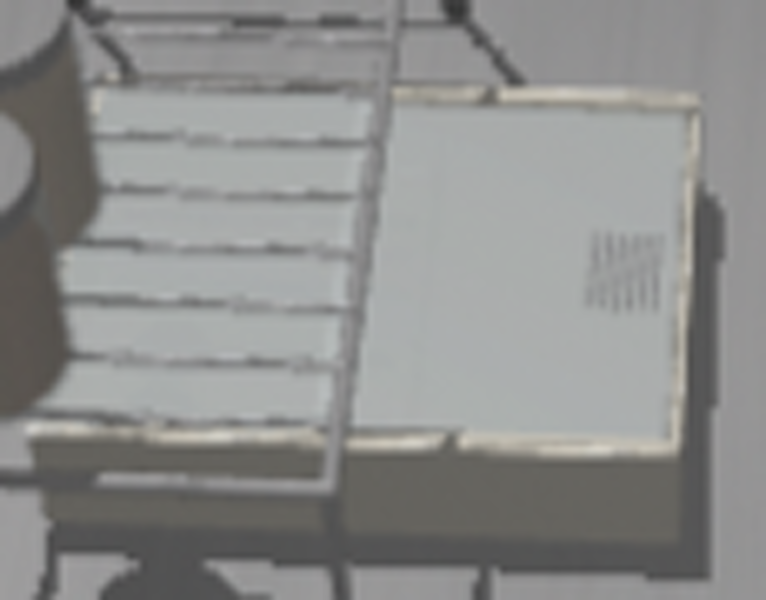

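The crops confirm it. The middle-sized spatula has its butt at top (203,319) and its blade tip at (230,262). The keeper is shut, with lid ribs at the front and the shelf rod crossing behind. Next I'll triangulate.

```bash
cat > h.py <<'E'
import numpy as np, cv2
from station import arm, viewer
P={n:(lambda p:p["camera_matrix"]@np.c_[p["R"],p["t"]])(viewer.camera_params(n)) for n in("top","scene")}
def tri(a,b):
    X=cv2.triangulatePoints(P["top"],P["scene"],np.array(a,float).reshape(2,1),np.array(b,float).reshape(2,1))[:,0];X=X[:3]/X[3]
    r=[np.hypot(*(proj(n,X)-np.array(c))) for n,c in(("top",a),("scene",b))]
    return X,max(r)
def proj(n,X):
    q=P[n]@np.r_[X,1];return q[:2]/q[2]
def onz(n,px,z):
    M=P[n];A=np.c_[M[:,0],M[:,1],-np.array([px[0],px[1],1])]
    return np.linalg.solve(A,-(M[:,2]*z+M[:,3]))[:2]
def st():
    o=arm.observe();return o
E
python3 - <<'E'
from h import *
np.set_printoptions(precision=4,suppress=True)
ct=lambda u,v,o,k:((u+.5)/k-.5+o[0],(v+.5)/k-.5+o[1])
A=lambda u,v:ct(u,v,(190,255),8);B=lambda u,v:ct(u,v,(310,280),8)
C=lambda u,v:ct(u,v,(260,180),6.667);D=lambda u,v:ct(u,v,(220,205),6.667)
for n,a,b in[("butt",A(108,515),B(492,490)),("hfront",A(235,228),B(228,375)),("tip",A(320,55),B(56,308)),
 ("kFL",C(70,525),D(682,447)),("kFR",C(607,512),D(697,97)),
 ("rod",C(320,98),D(369,240))]: 
    print(n,*tri(a,b), "top z const", onz("top",a,.012 if n in("butt","hfront") else .002 if n=="tip" else .067), onz("scene",b,.012 if n in("butt","hfront") else .002 if n=="tip" else .067))
E
```

```text
butt [0.3624 0.3274 0.0035] 0.2602606465519222 top z const [0.3613 0.3255] [0.3635 0.3322]
hfront [0.4585 0.2861 0.0043] 0.0024977908841548623 top z const [0.4575 0.2845] [0.4584 0.2908]
tip [ 0.521   0.2585 -0.001 ] 0.7622617439218289 top z const [0.5184 0.2582] [0.5226 0.26  ]
kFL [0.5137 0.1388 0.0677] 0.013578255225538188 top z const [0.5137 0.1389] [0.5137 0.1382]
kFR [ 0.5171 -0.075   0.0632] 0.7764945413355463 top z const [ 0.5144 -0.0745] [ 0.5186 -0.0722]
rod [0.6723 0.0379 0.0853] 3.6635282224320918 top z const [0.6878 0.0369] [0.6673 0.026 ]
```

```bash
python3 - <<'E'
import cv2
t=cv2.imread("pics/top0.png");s=cv2.imread("pics/scene0.png")
cv2.imwrite("pics/e.png",cv2.resize(t[95:245,200:410],(798,570),interpolation=cv2.INTER_CUBIC))
cv2.imwrite("pics/f.png",cv2.resize(s[140:340,190:330],(420,600),interpolation=cv2.INTER_CUBIC))
E
```

```text
(no output)
```

View pics/e.png

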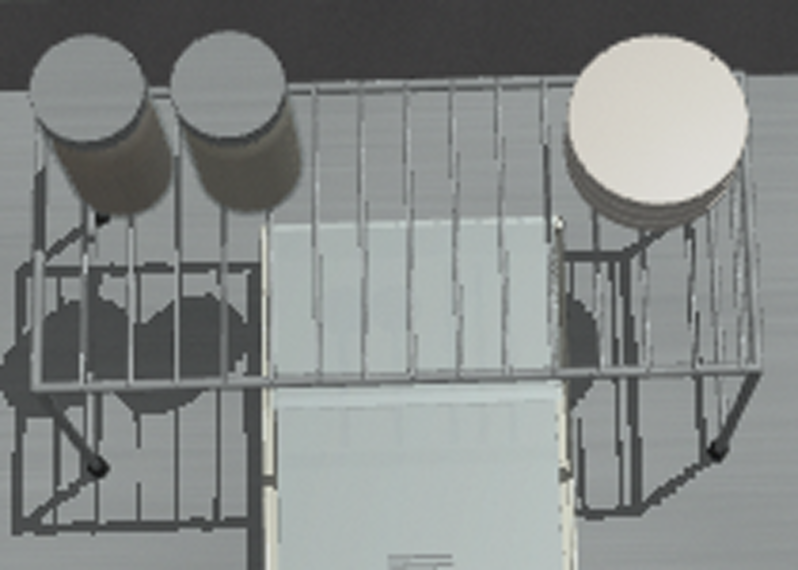

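View pics/f.png

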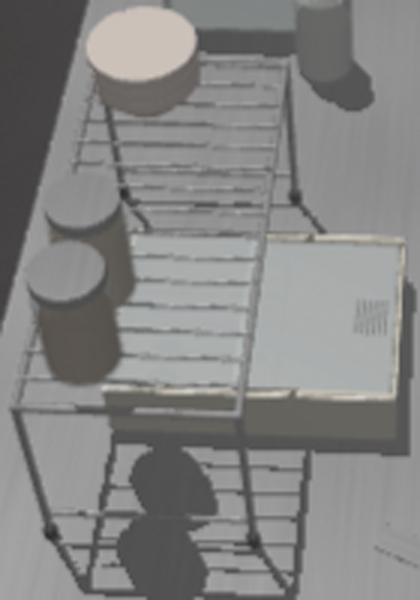

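```bash
python3 - <<'E'
from h import *
np.set_printoptions(precision=4,suppress=True)
ct=lambda u,v,o,k:((u+.5)/k-.5+o[0],(v+.5)/k-.5+o[1])
E=lambda u,v:ct(u,v,(200,95),3.8);F=lambda u,v:ct(u,v,(190,140),3)
print("rodL",tri(E(35,387),F(241,412)),"rodR",tri(E(758,372),F(289,62)))
print("rod top z=.211",onz("top",E(35,387),.211),onz("top",E(758,372),.211),"scene",onz("scene",F(241,412),.211),onz("scene",F(289,62),.211))
print("keeper rear top",onz("top",E(264,225),.067),onz("top",E(557,215),.067))
print("rear L tri",tri(E(264,225),F(104,390)))
print("feet",onz("top",E(97,467),.0),onz("top",E(717,451),.0))
E
```

```text
rodL (array([0.6434, 0.2716, 0.2134]), np.float64(0.1113113261894139)) rodR (array([ 0.6457, -0.1893,  0.209 ]), np.float64(0.3980414759591924))
rod top z=.211 [0.6444 0.2721] [ 0.6441 -0.1888] scene [0.6435 0.27  ] [ 0.6461 -0.1874]
keeper rear top [0.8062 0.1413] [ 0.8091 -0.0717]
rear L tri (array([0.8085, 0.1421, 0.0603]), np.float64(0.11539306745226832))
feet [0.6448 0.2729] [ 0.6469 -0.1887]
```

```bash
cat >> h.py <<'E'
from scipy.spatial.transform import Rotation as Ro
def Rt(tilt,ydir):
    """tool z = lean `tilt` deg toward world +x; ydir: 'y' jaws along world y / 'x' jaws in the x-z plane; yaw deg optional"""
    s,c=np.sin(np.radians(tilt)),np.cos(np.radians(tilt)); z=np.array([s,0,-c])
    y=np.array([0,1.,0]) if ydir=='y' else np.array([c,0,s])
    return np.c_[np.cross(y,z),y,z]
def go(p,R):
    o=arm.observe();R0=np.array(o["tcp_rot"]);d=np.array(p)-o["tcp_pos"]
    print("t %.2f pos"%o["time_s"],np.round(o["tcp_pos"],4),"F",np.round(o["force"],1),"w %.3f"%o["gripper_width"])
    print(" toolz",np.round(R0[:,2],3),"tooly",np.round(R0[:,1],3),"q",np.round(o["qpos"],0))
    print(" shift(tool now) mm",np.round(R0.T@d*1e3,1),"world mm",np.round(d*1e3,1))
    rv=Ro.from_matrix(R0.T@R).as_rotvec(degrees=True); print(" rotvec deg",np.round(rv,2), " shift in tool axes after turn mm",np.round(R.T@d*1e3,1))
def snap(n,f,box=None,w=800,h=600):
    im=viewer.snapshot(n)[:,:,::-1]
    if box:
        x0,y0,x1,y1=box;im=im[y0:y1,x0:x1];k=min(w/im.shape[1],h/im.shape[0]);im=cv2.resize(im,None,fx=k,fy=k,interpolation=cv2.INTER_CUBIC)
        print("scale",k)
    cv2.imwrite("pics/"+f,im)
E
python3 - <<'E'
import cv2
from h import *
s=cv2.imread("pics/scene0.png")
cv2.imwrite("pics/g.png",cv2.resize(s[300:400,400:520],(720,600),interpolation=cv2.INTER_CUBIC))
go([.50,.035,.20],Rt(35,'y'))
E
```

```text
t 0.10 pos [0.1815 0.5187 0.2044] F [0.7 0.3 0. ] w 1.001
 toolz [-0.001 -0.002 -1.   ] tooly [ 0.33   0.944 -0.002] q [65.  5. 79.  0. 96. -6.]
 shift(tool now) mm [-460.4 -351.2    5. ] world mm [ 318.5 -483.7   -4.4]
 rotvec deg [ -6.   -34.7  -18.66]  shift in tool axes after turn mm [-258.3 -483.7  186.3]
```

View pics/g.png

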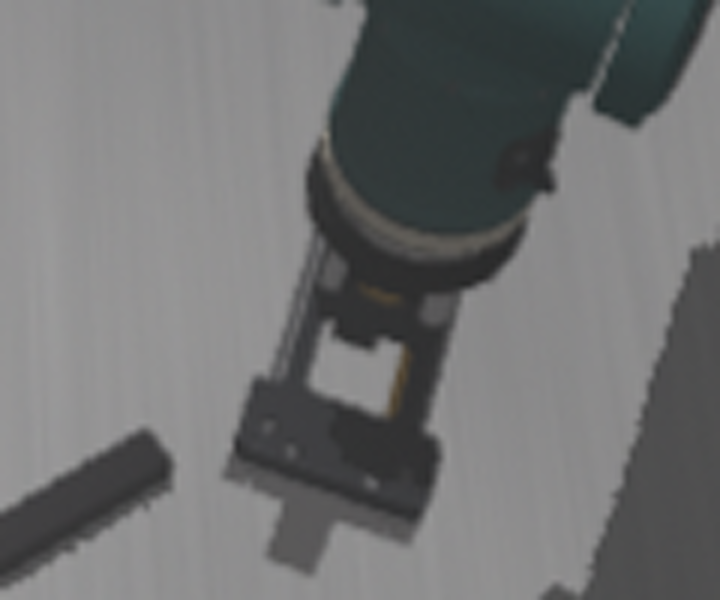

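Gripper body is wide along the jaw axis (tool y) and narrow along tool x. I'll move over the keeper's front with the fingers shut.

```bash
python3 -m creep '-.031 -.0235 -.002 0 0 0;-.031 -.0235 -.002 0 0 0;-.031 -.0235 0 0 0 0;-.031 -.0235 0 0 0 0;-.031 -.0235 0 0 0 0;-.031 -.0235 0 0 0 0;-.031 -.0235 0 0 0 0;-.031 -.0235 0 0 0 0;-.031 -.0235 0 0 0 0;-.031 -.0235 0 0 0 0' 1 20
python3 -c "
from h import *
go([.50,.035,.20],Rt(35,'y'))"
```

```text
time_s: 0.93
tcp_pos: [0.3992, 0.1862, 0.2015]
tcp_rot: [[-0.95, 0.313, -0.009], [0.314, 0.95, -0.007], [0.006, -0.01, -1.0]]
force: [1.2, -0.1, -1.0]
gripper_width: 0.327
t 0.93 pos [0.3992 0.1862 0.2015] F [ 1.2 -0.1 -1. ] w 0.327
 toolz [-0.009 -0.007 -1.   ] tooly [ 0.313  0.95  -0.01 ] q [ 18.  -9.  92.  -0.  97. -54.]
 shift(tool now) mm [-143.1 -112.     1.8] world mm [ 100.8 -151.2   -1.5]
 rotvec deg [ -6.07 -35.14 -17.55]  shift in tool axes after turn mm [ -81.7 -151.2   59.1]
```

```bash
python3 -m creep '-.029 -.0225 0 0 0 0;-.029 -.0225 0 0 0 0;-.029 -.0225 0 0 0 0;-.029 -.0225 0 0 0 0;-.026 -.021 0 0 0 0;0 0 0 -1.2 -7 -3.5;0 0 0 -1.2 -7 -3.5;0 0 0 -1.2 -7 -3.5;0 0 0 -1.2 -7 -3.5;0 0 0 -1.2 -7 -3.5'
python3 -c "
from h import *
go([.535,.035,.085],Rt(35,'y'))"
```

```text
time_s: 1.77
tcp_pos: [0.5109, 0.0166, 0.1852]
tcp_rot: [[-0.858, 0.038, 0.512], [0.033, 0.999, -0.019], [-0.513, 0.001, -0.859]]
force: [-0.6, -0.0, -0.4]
gripper_width: 0.003
t 1.77 pos [0.5109 0.0166 0.1852] F [-0.6 -0.  -0.4] w 0.003
 toolz [ 0.512 -0.019 -0.859] tooly [0.038 0.999 0.001] q [ -6. -23. 111.   2.  62. -94.]
 shift(tool now) mm [31.3 19.3 98. ] world mm [  24.1   18.4 -100.2]
 rotvec deg [-1.15 -4.16 -1.85]  shift in tool axes after turn mm [37.7 18.4 95.9]
```

```bash
python3 -m creep '0 0 0 -1.2 -4.2 -1.9;.0095 .005 .024 0 0 0;.0095 .0046 .024 0 0 0;.0095 .0046 .024 0 0 0;.0095 .0046 .024 0 0 0'
python3 -c "
from h import *
go([.537,.0335,.072],Rt(35,'y'))
snap('scene','s1.png',(200,190,360,310))"
```

```text
time_s: 2.18
tcp_pos: [0.5334, 0.0342, 0.0865]
tcp_rot: [[-0.807, -0.001, 0.591], [-0.003, 1.0, -0.002], [-0.591, -0.003, -0.807]]
force: [0.5, 0.7, -0.7]
gripper_width: 0.004
t 2.18 pos [0.5334 0.0342 0.0865] F [ 0.5  0.7 -0.7] w 0.004
 toolz [ 0.591 -0.002 -0.807] tooly [-0.001  1.    -0.003] q [ -4. -18. 121.   3.  41. -96.]
 shift(tool now) mm [ 5.6 -0.7 13.8] world mm [  3.6  -0.7 -14.5]
 rotvec deg [-0.1   1.22  0.15]  shift in tool axes after turn mm [ 5.3 -0.7 13.9]
scale 5.0
```

View pics/s1.png

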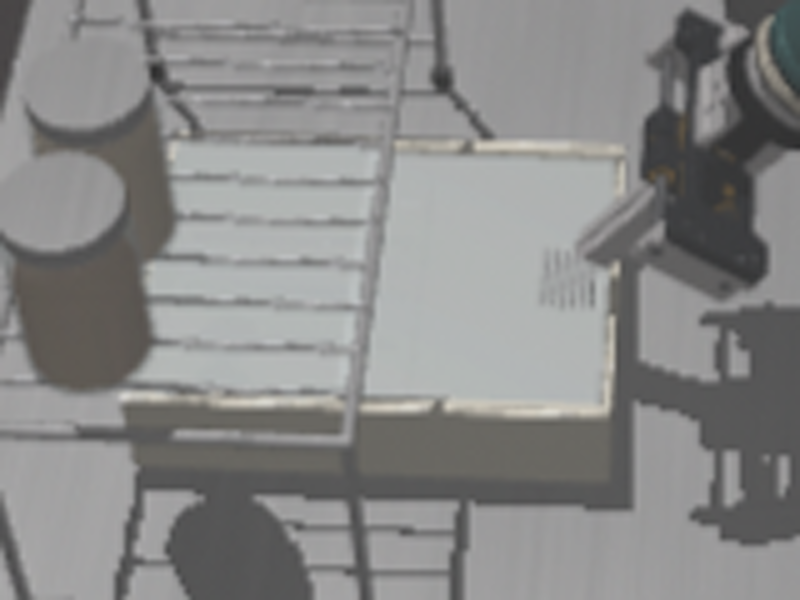

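```bash
python3 -m creep '.0055 0 .0138 0 0 0;.0018 0 .0025 0 0 0;.0018 0 .0025 0 0 0;.0012 0 .0016 0 0 0'
python3 -m creep '.0012 0 .0016 0 0 0;.0012 0 .0016 0 0 0'
```

```text
time_s: 2.57
tcp_pos: [0.5423, 0.0351, 0.0671]
tcp_rot: [[-0.8, -0.003, 0.6], [-0.004, 1.0, -0.001], [-0.6, -0.003, -0.8]]
force: [-1.9, 1.5, 3.3]
gripper_width: 0.002
time_s: 2.73
tcp_pos: [0.5444, 0.0351, 0.0668]
tcp_rot: [[-0.796, -0.003, 0.605], [-0.004, 1.0, -0.0], [-0.605, -0.002, -0.796]]
force: [-0.8, 1.2, 6.5]
gripper_width: 0.004
```

```bash
python3 -m creep '-.0061 0 .0084 0 .3 0;-.0061 0 .0084 0 .3 0;-.0061 0 .0084 0 .3 0;-.0061 0 .0084 0 .3 0'
python3 -c "
from h import *
snap('top','t2.png',(250,170,370,270))"
```

```text
time_s: 3.07
tcp_pos: [0.5919, 0.0356, 0.0667]
tcp_rot: [[-0.795, -0.002, 0.607], [-0.003, 1.0, 0.0], [-0.607, -0.002, -0.795]]
force: [-2.7, 0.7, 7.6]
gripper_width: 0.002
scale 6.0
```

View pics/t2.png

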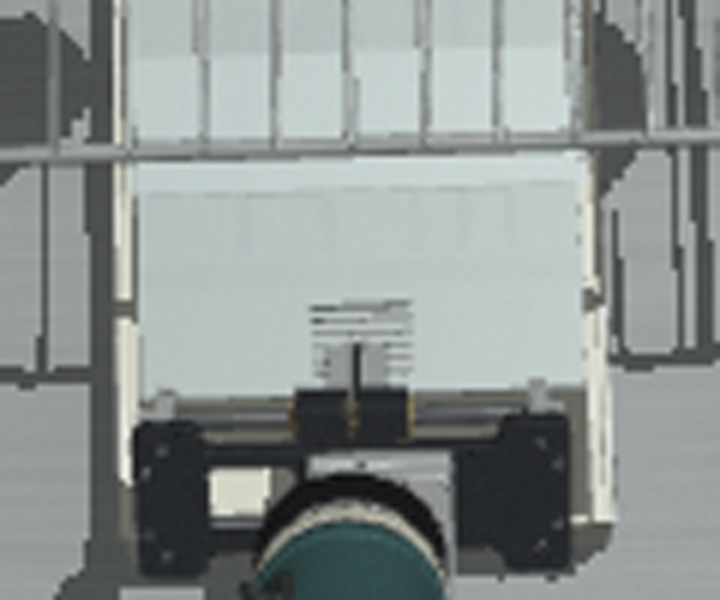

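The lid is sliding. Its front edge is now at crop row ~390, and the fingertip is on the ribs at (350,370).

```bash
python3 -c "
from h import *
print(onz('top',(250+200/6,170+393/6),.062), onz('top',(250+350/6,170+190/6),.067))"
python3 -m creep '-.0061 0 .0084 0 .3 0;-.0061 0 .0084 0 .3 0;-.0061 0 .0084 0 .3 0;-.0035 0 .0064 0 .3 0'
```

```text
[0.5758776  0.10377666] [0.66699867 0.03514706]
time_s: 3.45
tcp_pos: [0.6382, 0.0356, 0.0667]
tcp_rot: [[-0.794, -0.002, 0.608], [-0.003, 1.0, -0.0], [-0.608, -0.002, -0.794]]
force: [-2.2, 1.4, 8.9]
gripper_width: 0.004
```

```bash
python3 -m creep '-.0035 0 .0064 0 .3 0;-.0035 0 .0064 0 .3 0'; python3 -m creep '-.0028 0 .0059 0 .3 0'; python3 -m creep '-.0028 0 .0059 0 .3 0'
```

```text
time_s: 3.62
tcp_pos: [0.6558, 0.0358, 0.0667]
tcp_rot: [[-0.794, -0.002, 0.608], [-0.003, 1.0, 0.0], [-0.608, -0.002, -0.794]]
force: [-2.7, 1.0, 9.4]
gripper_width: 0.003
time_s: 3.7
tcp_pos: [0.6628, 0.0357, 0.0663]
tcp_rot: [[-0.795, -0.003, 0.606], [-0.003, 1.0, -0.0], [-0.606, -0.002, -0.795]]
force: [-10.9, -0.6, 14.0]
gripper_width: 0.004
time_s: 3.78
tcp_pos: [0.6697, 0.0355, 0.0663]
tcp_rot: [[-0.797, -0.003, 0.604], [-0.004, 1.0, -0.001], [-0.604, -0.003, -0.797]]
force: [-19.6, -0.9, 19.8]
gripper_width: 0.003
```

```bash
python3 -m creep '-.0024 0 -.0092 0 0 0;.0019 0 -.014 0 0 0;.01 0 -.02 0 0 0;.01 0 -.03 0 0 0;.01 0 -.03 0 0 0;.01 0 -.03 0 0 0;.01 0 -.03 0 0 0'
python3 -c "
from h import *
go([.537,.0335,.072],Rt(35,'y'))
snap('top','t3.png',(230,160,370,265)); snap('scene','s3.png',(200,190,360,310))"
```

```text
time_s: 4.37
tcp_pos: [0.5208, 0.0345, 0.1577]
tcp_rot: [[-0.814, -0.003, 0.581], [-0.004, 1.0, -0.001], [-0.581, -0.003, -0.814]]
force: [0.1, -0.2, -0.1]
gripper_width: 0.008
t 4.37 pos [0.5208 0.0345 0.1577] F [ 0.1 -0.2 -0.1] w 0.008
 toolz [ 0.581 -0.001 -0.814] tooly [-0.003  1.    -0.003] q [ -4. -24. 116.   3.  52. -95.]
 shift(tool now) mm [36.6 -0.8 79.2] world mm [ 16.2  -1.  -85.7]
 rotvec deg [-0.06  0.49  0.23]  shift in tool axes after turn mm [35.9 -1.  79.5]
scale 5.714285714285714
scale 5.0
```

View pics/t3.png

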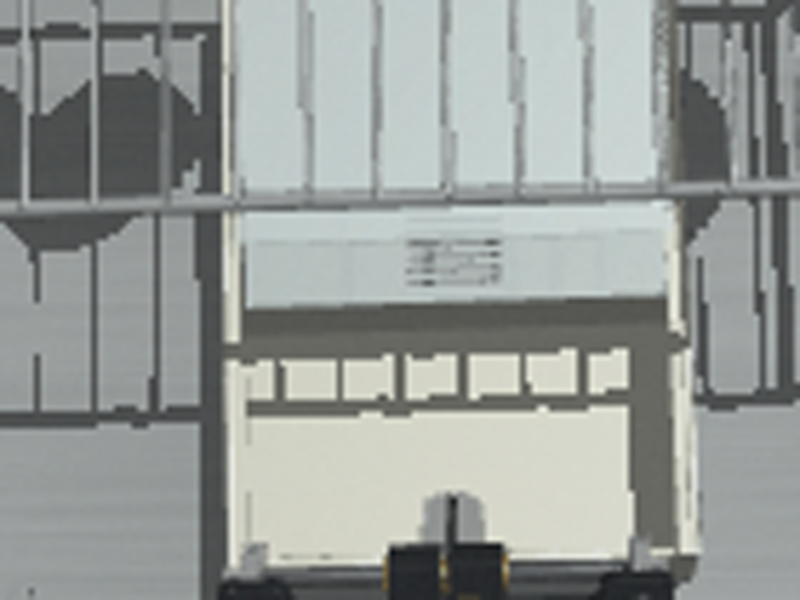

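View pics/s3.png

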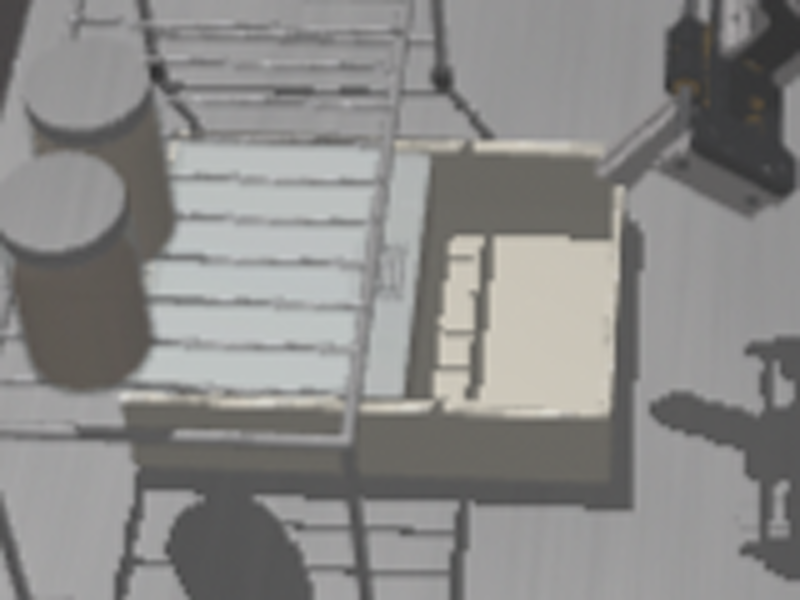

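```bash
python3 -c "
from h import *
k=5.7143
print('lid front',onz('top',(230+455/k-.4,160+303/k-.4),.062),'front wall inner top',onz('top',(230+280/k-.4,160+557/k-.4),.062),'roof edge',onz('top',(230+455/k-.4,160+236/k-.4),.067))
print('side inner L,R',onz('top',(230+243/k-.4,160+500/k-.4),.067),onz('top',(230+682/k-.4,160+500/k-.4),.067))
print('scene lid front',onz('scene',(200+418/5-.4,190+270/5-.4),.062),'scene front inner',onz('scene',(200+615/5-.4,190+290/5-.4),.062))"
```

```text
lid front [0.63764872 0.03334168] front wall inner top [0.51746857 0.11671008] roof edge [0.66909683 0.03269998]
side inner L,R [0.54388894 0.13339587] [ 0.53948815 -0.07087755]
scene lid front [0.64088814 0.03269273] scene front inner [0.5170136  0.04201899]
```

The lid is fully back: edge at x=0.638, i.e. 0.120 from the front wall's inner face, and about 31 mm is exposed. Next is the spatula.

```bash
cat >> h.py <<'E'
def Ry(tilt,yaw):
    R=Ro.from_euler('z',yaw,degrees=True).as_matrix()@np.array([[0,1,0],[1,0,0],[0,0,-1.]]) # tool y at angle yaw
    return Ro.from_euler('y',-tilt,degrees=True).as_matrix()@R  # lean so that tool z gains +x
E
python3 -c "
from h import *
print(Ry(15,0)[:,2])
go([.4425,.293,.12],Ry(0,66.5))"
```

```text
[ 0.25881905  0.         -0.96592583]
t 4.47 pos [0.5221 0.0345 0.1626] F [-0.5  0.3 -0.1] w 0.004
 toolz [ 0.588 -0.001 -0.809] tooly [-0.003  1.    -0.004] q [ -4. -24. 116.   3.  52. -95.]
 shift(tool now) mm [ 88.3 258.8 -12.7] world mm [-79.6 258.5 -42.6]
 rotvec deg [ 7.23 35.57 22.94]  shift in tool axes after turn mm [176.1 205.3  42.6]
```

```bash
python3 -m creep '.005 .02 -.01 1.2 6 3.8;.005 .03 -.005 1.2 6 3.8;.005 .03 0 1.2 6 3.8;.005 .03 0 1.2 6 3.8;.01 .03 0 1.2 6 3.8;.01 .03 0 1.2 6 3.8' .5 20
python3 -c "
from h import *
go([.4425,.293,.06],Ry(0,66.5))"
```

```text
time_s: 4.97
tcp_pos: [0.4949, 0.2077, 0.1546]
tcp_rot: [[-0.916, 0.401, -0.009], [0.401, 0.916, -0.012], [0.004, -0.014, -1.0]]
force: [0.4, 0.5, -0.4]
gripper_width: 0.392
t 4.97 pos [0.4949 0.2077 0.1546] F [ 0.4  0.5 -0.4] w 0.392
 toolz [-0.009 -0.012 -1.   ] tooly [ 0.401  0.916 -0.014] q [ 17.   5.  85.  -0.  91. -49.]
 shift(tool now) mm [81.8 58.5 94.1] world mm [-52.4  85.3 -94.6]
 rotvec deg [-0.82 -0.2  -0.15]  shift in tool axes after turn mm [82.  57.3 94.6]
```

```bash
python3 -m creep '.022 .016 .005 -.8 -.2 0;.022 .016 .012 0 0 0;.02 .015 .018 0 0 0;.018 .011 .02 0 0 0;0 0 .02 0 0 0;0 0 .012 0 0 0'
python3 -c "
from h import *
go([.4425,.293,.004],Ry(0,66.5))
snap('top','t4.png',(170,240,290,330)); snap('scene','s4.png',(290,270,410,360))"
```

```text
time_s: 5.47
tcp_pos: [0.4429, 0.3025, 0.0463]
tcp_rot: [[-0.916, 0.4, -0.03], [0.401, 0.916, -0.01], [0.023, -0.021, -1.0]]
force: [-0.7, -1.2, -0.4]
gripper_width: 0.499
t 5.47 pos [0.4429 0.3025 0.0463] F [-0.7 -1.2 -0.4] w 0.499
 toolz [-0.03 -0.01 -1.  ] tooly [ 0.4    0.916 -0.021] q [ 28.  10.  92.   0.  80. -38.]
 shift(tool now) mm [-4.4 -8.  42.4] world mm [ -0.4  -9.5 -42.3]
 rotvec deg [-1.19 -1.33 -0.13]  shift in tool axes after turn mm [-3.4 -8.9 42.3]
scale 6.666666666666667
scale 6.666666666666667
```

View pics/t4.png

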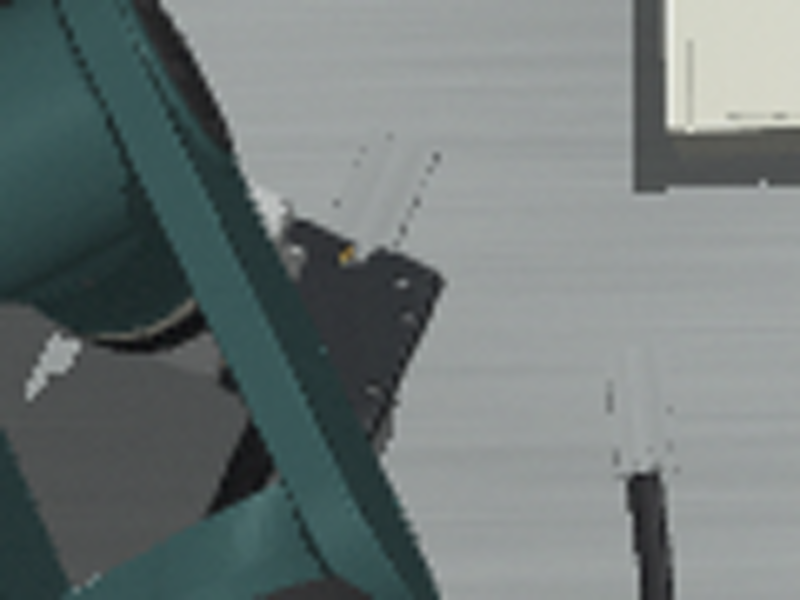

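View pics/s4.png

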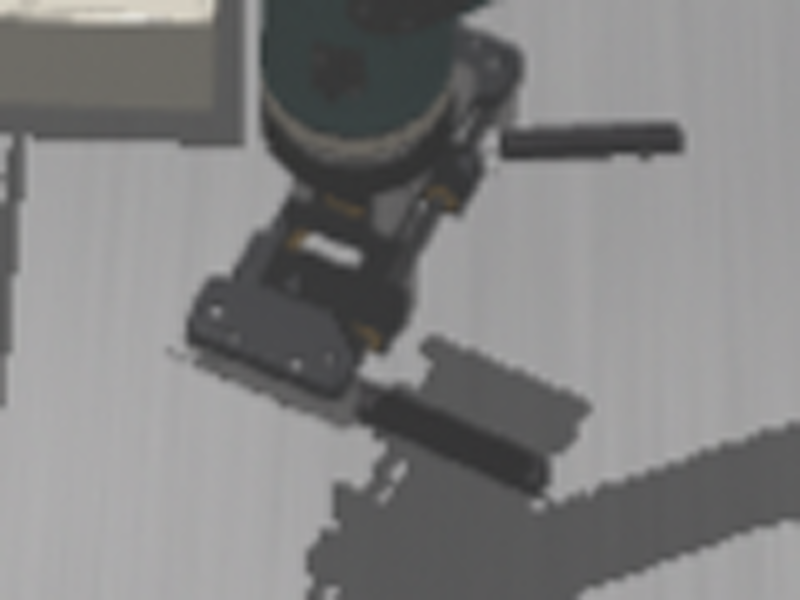

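Gripper is over the handle, with jaws across it and the spatula undisturbed. I'll make a lateral correction and then descend.

```bash
python3 -m creep '-.004 -.008 .003 -1.2 -1.3 0;0 0 .01 0 0 0;0 0 .01 0 0 0'
python3 -c "
from h import *
go([.4425,.293,.004],Ry(0,66.5))"
```

```text
time_s: 5.82
tcp_pos: [0.4443, 0.2926, 0.0227]
tcp_rot: [[-0.916, 0.402, -0.001], [0.402, 0.916, -0.0], [0.001, -0.001, -1.0]]
force: [0.8, -0.4, 0.7]
gripper_width: 0.503
t 5.82 pos [0.4443 0.2926 0.0227] F [ 0.8 -0.4  0.7] w 0.503
 toolz [-0.001 -0.    -1.   ] tooly [ 0.402  0.916 -0.001] q [ 27.   9.  95.   0.  76. -39.]
 shift(tool now) mm [ 1.8 -0.4 18.7] world mm [ -1.8   0.4 -18.7]
 rotvec deg [-0.04 -0.06 -0.22]  shift in tool axes after turn mm [ 1.8 -0.4 18.7]
```

```bash
python3 -m creep '.0015 0 .009 0 0 0;0 0 .006 0 0 0;0 0 .0022 0 0 0'; python3 -m creep '0 0 .001 0 0 0'; python3 -m creep '0 0 0 0 0 0;0 0 0 0 0 0;0 0 0 0 0 0;0 0 0 0 0 0;0 0 0 0 0 0' 1 25
```

```text
time_s: 6.07
tcp_pos: [0.4429, 0.2927, 0.0026]
tcp_rot: [[-0.915, 0.404, -0.004], [0.404, 0.915, -0.001], [0.003, -0.002, -1.0]]
force: [-0.3, 0.0, -0.5]
gripper_width: 0.499
time_s: 6.15
tcp_pos: [0.4428, 0.2926, 0.0009]
tcp_rot: [[-0.915, 0.404, -0.005], [0.404, 0.915, -0.002], [0.004, -0.003, -1.0]]
force: [-0.1, -0.3, -0.1]
gripper_width: 0.497
time_s: 6.57
tcp_pos: [0.4441, 0.2935, 0.0019]
tcp_rot: [[-0.915, 0.404, -0.003], [0.404, 0.915, -0.0], [0.002, -0.002, -1.0]]
force: [-0.5, 0.8, 1.0]
gripper_width: 0.182
```

```bash
python3 -m creep '0 0 -.02 0 0 0;0 0 -.03 0 0 0;0 0 -.03 0 0 0;0 0 -.03 0 0 0;0 0 -.03 0 0 0;0 0 -.02 0 0 0'
python3 -c "
from h import *
go([.49,.034,.17],Ry(15,0))
print(Ro.from_matrix(arm.observe()['tcp_rot'].T@Ry(0,0)).as_rotvec(degrees=True))
snap('scene','s5.png',(250,200,450,350))"
```

```text
time_s: 7.07
tcp_pos: [0.4397, 0.2911, 0.1609]
tcp_rot: [[-0.915, 0.404, -0.018], [0.404, 0.915, -0.008], [0.013, -0.015, -1.0]]
force: [-0.2, 0.1, -0.2]
gripper_width: 0.166
t 7.07 pos [0.4397 0.2911 0.1609] F [-0.2  0.1 -0.2] w 0.166
 toolz [-0.018 -0.008 -1.   ] tooly [ 0.404  0.915 -0.015] q [ 27.   4.  85.   0.  92. -39.]
 shift(tool now) mm [-149.8 -215.    -7.9] world mm [  50.3 -257.1    9.1]
 rotvec deg [-14.48  -8.83  65.78]  shift in tool axes after turn mm [-257.1   50.9    4.2]
[-1.18831357 -0.16922299 66.17094883]
scale 4.0
```

View pics/s5.png

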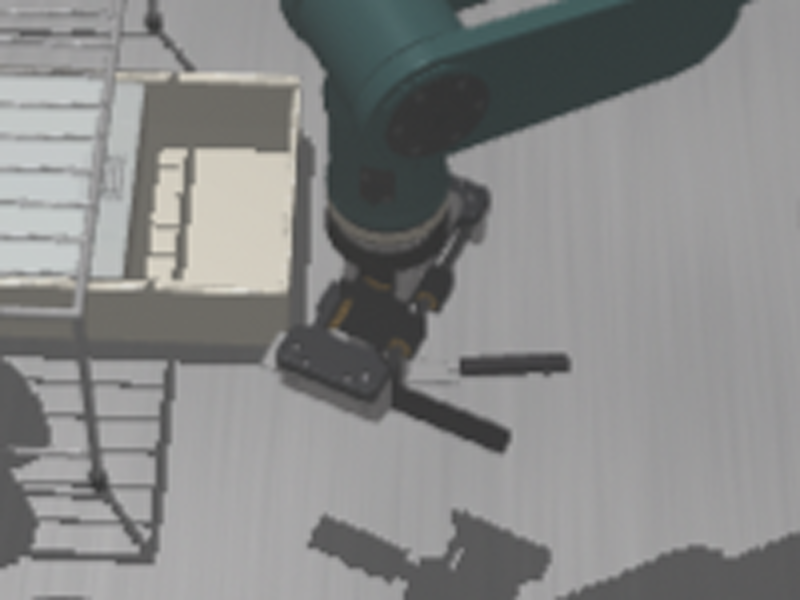

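The spatula is held and level. Next I yaw it so that it lies along world y.

```bash
python3 -m creep '0 0 0 -.2 0 6.6;0 0 0 -.2 0 6.6;0 0 0 -.2 0 6.6;0 0 0 -.2 0 6.6;0 0 0 -.2 0 6.6;0 0 0 0 0 6.6;0 0 0 0 0 6.6;0 0 0 0 0 6.6;0 0 0 0 0 6.6;0 0 0 0 0 6.6'
python3 -c "
from h import *
go([.49,.034,.17],Ry(15,0.6))"
```

```text
time_s: 7.95
tcp_pos: [0.4413, 0.2922, 0.1631]
tcp_rot: [[0.052, 0.999, 0.003], [0.999, -0.052, 0.01], [0.01, 0.003, -1.0]]
force: [0.0, 0.1, -1.1]
gripper_width: 0.166
t 7.95 pos [0.4413 0.2922 0.1631] F [ 0.   0.1 -1.1] w 0.166
 toolz [ 0.003  0.01  -1.   ] tooly [ 0.999 -0.052  0.003] q [27.  3. 86.  0. 91. 30.]
 shift(tool now) mm [-255.2   62.    -9.4] world mm [  48.7 -258.2    6.9]
 rotvec deg [-14.83  -0.27  -3.62]  shift in tool axes after turn mm [-258.7   46.1    5.9]
```

```bash
python3 -m creep '-.032 .007 -.002 0 0 0;-.032 .007 -.002 0 0 0;-.032 .007 -.002 0 0 0;-.032 .007 0 0 0 0;-.032 .006 0 0 0 0;-.032 .006 0 -3.7 0 -.9;-.032 .004 0 -3.7 0 -.9;-.025 .004 0 -3.7 0 -.9;0 0 0 -3.7 0 -.9'
python3 -c "
from h import *
go([.53,.034,.14],Ry(15,0.6))
snap('top','t6.png',(200,150,400,300)); snap('scene','s6.png',(210,180,370,300))"
```

```text
time_s: 8.7
tcp_pos: [0.4779, 0.0317, 0.1583]
tcp_rot: [[-0.015, 0.966, 0.259], [1.0, 0.015, 0.001], [-0.003, 0.259, -0.966]]
force: [-0.1, 0.4, -0.6]
gripper_width: 0.168
t 8.70 pos [0.4779 0.0317 0.1583] F [-0.1  0.4 -0.6] w 0.168
 toolz [ 0.259  0.001 -0.966] tooly [0.966 0.015 0.259] q [ -4. -15. 104.   1.  76.  -5.]
 shift(tool now) mm [ 1.6 45.6 31.2] world mm [ 52.1   2.3 -18.3]
 rotvec deg [ 0.03 -0.06  0.25]  shift in tool axes after turn mm [ 1.8 45.6 31.1]
scale 4.0
scale 5.0
```

View pics/t6.png

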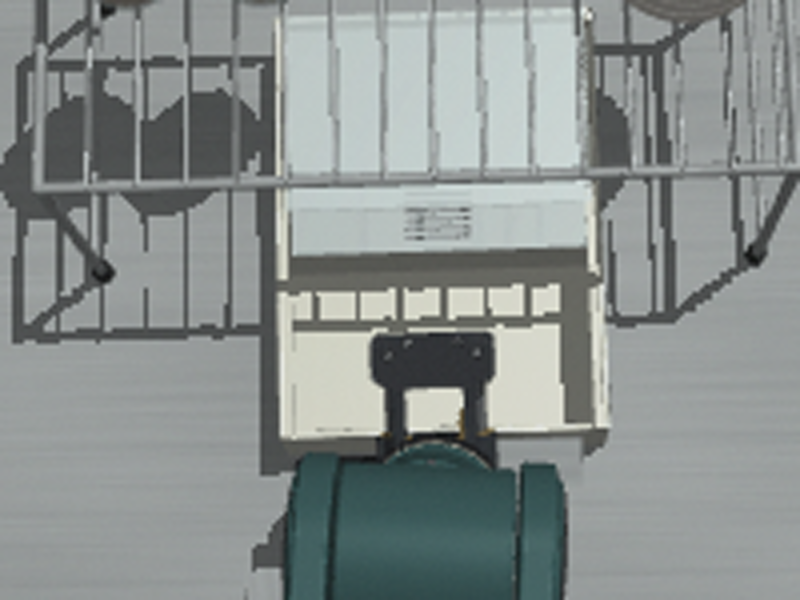

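View pics/s6.png

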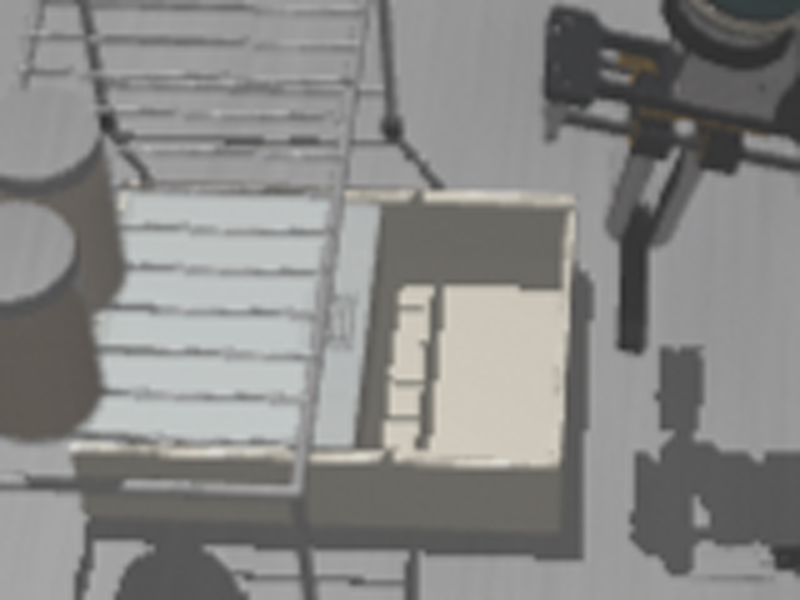

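```bash
python3 -c "
from h import *
print('butt',onz('scene',(336,248.8),.158))"
python3 -m creep '0 .025 0 0 0 0;.001 .025 .0 0 0 0;.001 .012 .01 0 0 0;0 0 .012 0 0 0'
python3 -c "
from h import *
go([.567,.034,.016],Ry(15,0.6))"
```

```text
butt [0.47350885 0.12176946]
time_s: 9.13
tcp_pos: [0.5422, 0.0402, 0.1525]
tcp_rot: [[-0.016, 0.967, 0.253], [1.0, 0.015, 0.007], [0.003, 0.253, -0.967]]
force: [0.2, -0.4, -0.3]
gripper_width: 0.17
t 9.13 pos [0.5422 0.0402 0.1525] F [ 0.2 -0.4 -0.3] w 0.170
 toolz [ 0.253  0.007 -0.967] tooly [0.967 0.015 0.253] q [-2. -6. 97.  1. 75. -3.]
 shift(tool now) mm [ -6.9 -10.7 138.3] world mm [  24.8   -6.2 -136.5]
 rotvec deg [-0.32 -0.38  0.24]  shift in tool axes after turn mm [ -6.1 -11.5 138.3]
```

```bash
python3 -m creep '-.006 -.009 0 0 0 0;-.001 -.003 .02 0 0 0;0 0 .02 0 0 0;0 0 .02 0 0 0'
python3 -c "
from h import *
go([.567,.034,.016],Ry(15,0.6))"
```

```text
time_s: 9.47
tcp_pos: [0.5448, 0.0353, 0.0891]
tcp_rot: [[-0.02, 0.968, 0.25], [1.0, 0.019, 0.008], [0.003, 0.25, -0.968]]
force: [0.4, 0.5, -1.1]
gripper_width: 0.165
t 9.47 pos [0.5448 0.0353 0.0891] F [ 0.4  0.5 -1.1] w 0.165
 toolz [ 0.25   0.008 -0.968] tooly [0.968 0.019 0.25 ] q [ -3.  -3. 102.   1.  67.  -5.]
 shift(tool now) mm [-2.   3.2 76.3] world mm [ 22.2  -1.3 -73.1]
 rotvec deg [-0.52 -0.46  0.49]  shift in tool axes after turn mm [-1.4  2.5 76.3]
```

```bash
python3 -m creep '-.002 .003 .012 -.5 -.4 .5;0 0 .015 0 0 0;0 0 .012 0 0 0'
python3 -c "
from h import *
go([.567,.034,.016],Ry(15,0.6))
snap('top','t7.png',(200,150,400,300)); snap('scene','s7.png',(210,180,370,300))"
```

```text
time_s: 9.72
tcp_pos: [0.5517, 0.0343, 0.0452]
tcp_rot: [[-0.012, 0.969, 0.247], [1.0, 0.012, 0.002], [-0.001, 0.247, -0.969]]
force: [0.5, 0.2, -0.1]
gripper_width: 0.164
t 9.72 pos [0.5517 0.0343 0.0452] F [ 0.5  0.2 -0.1] w 0.164
 toolz [ 0.247  0.002 -0.969] tooly [0.969 0.012 0.247] q [ -3.   0. 104.   1.  62.  -4.]
 shift(tool now) mm [-0.5  7.6 32.1] world mm [ 15.3  -0.3 -29.2]
 rotvec deg [-0.68 -0.1   0.07]  shift in tool axes after turn mm [-0.4  7.2 32.2]
scale 4.0
scale 5.0
```

View pics/t7.png

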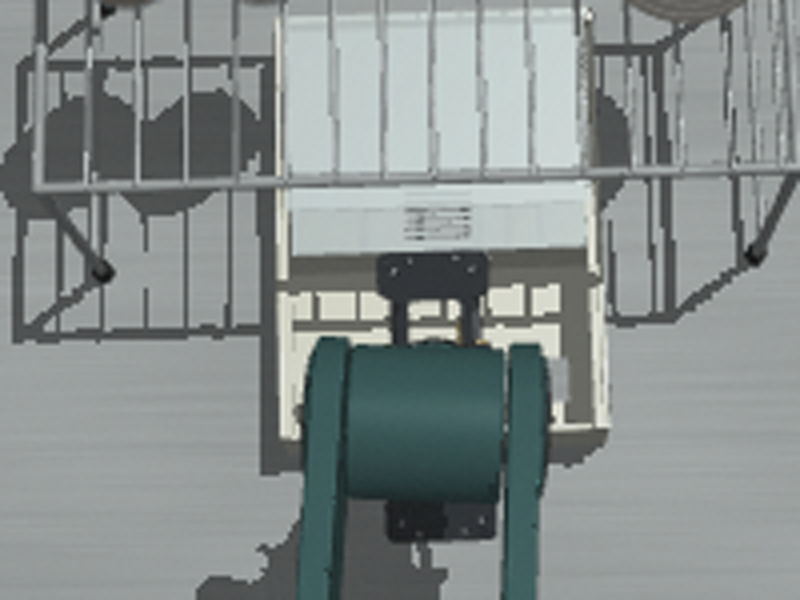

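View pics/s7.png

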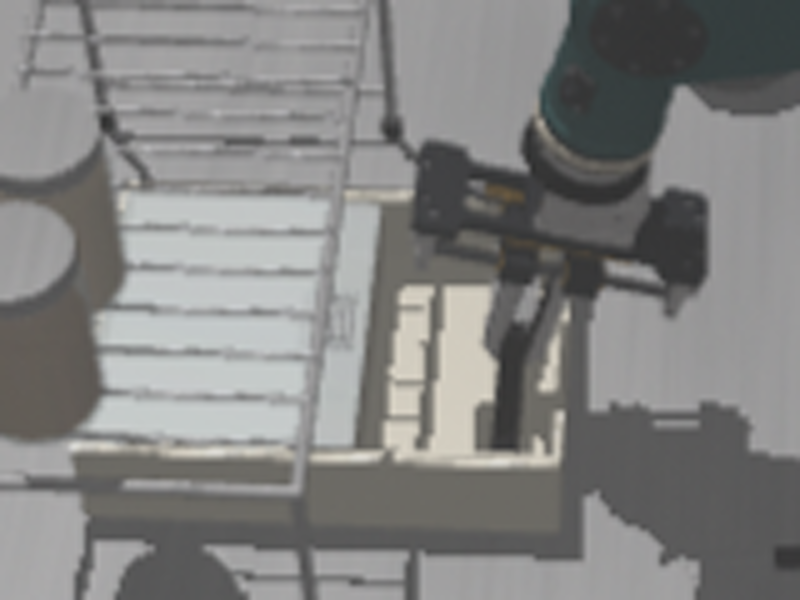

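Blade end is visible at top-view crop (557,380), inside the right wall. The handle is inside the compartment. Continuing down.

```bash
python3 -m creep '0 .006 .008 -.5 0 0;0 .003 .01 0 0 0;0 0 .004 0 0 0'; python3 -m creep '0 .001 .003 0 0 0'
```

```text
time_s: 10.07
tcp_pos: [0.5657, 0.0349, 0.0258]
tcp_rot: [[-0.012, 0.967, 0.256], [1.0, 0.012, 0.002], [-0.001, 0.256, -0.967]]
force: [0.6, -0.0, -1.5]
gripper_width: 0.168
time_s: 10.15
tcp_pos: [0.5676, 0.0349, 0.0229]
tcp_rot: [[-0.012, 0.967, 0.255], [1.0, 0.012, 0.002], [-0.001, 0.255, -0.967]]
force: [-0.9, -0.1, -0.8]
gripper_width: 0.169
```

```bash
python3 -m creep '0 0 .003 0 0 0'; python3 -m creep '0 -.001 .003 0 0 0';python3 -m creep '0 -.001 .002 0 0 0'
```

```text
time_s: 10.23
tcp_pos: [0.5689, 0.0349, 0.02]
tcp_rot: [[-0.013, 0.967, 0.256], [1.0, 0.012, 0.002], [-0.001, 0.256, -0.967]]
force: [0.2, -0.3, -0.9]
gripper_width: 0.168
time_s: 10.32
tcp_pos: [0.5692, 0.0349, 0.017]
tcp_rot: [[-0.013, 0.966, 0.257], [1.0, 0.012, 0.002], [-0.001, 0.257, -0.967]]
force: [0.9, 0.4, -1.5]
gripper_width: 0.169
time_s: 10.4
tcp_pos: [0.5688, 0.0349, 0.0147]
tcp_rot: [[-0.013, 0.966, 0.257], [1.0, 0.013, 0.002], [-0.001, 0.257, -0.966]]
force: [0.9, -0.9, -0.8]
gripper_width: 0.165
```

```bash
python3 -m creep '0 -.0005 .0022 0 0 0'; python3 -m creep '0 0 0 0 0 0;0 0 0 0 0 0;0 0 0 0 0 0' .64
python3 -c "
from h import *
go([.567,.034,.016],Ry(15,0.6))
snap('scene','s8.png',(210,180,370,300))"
```

```text
time_s: 10.48
tcp_pos: [0.569, 0.0349, 0.0124]
tcp_rot: [[-0.013, 0.966, 0.257], [1.0, 0.012, 0.002], [-0.001, 0.257, -0.966]]
force: [0.1, 0.5, -0.9]
gripper_width: 0.169
time_s: 10.73
tcp_pos: [0.5692, 0.0348, 0.0126]
tcp_rot: [[-0.012, 0.966, 0.258], [1.0, 0.012, 0.002], [-0.001, 0.258, -0.966]]
force: [-0.2, 0.1, 0.6]
gripper_width: 0.338
t 10.73 pos [0.5692 0.0348 0.0126] F [-0.2  0.1  0.6] w 0.338
 toolz [ 0.258  0.002 -0.966] tooly [0.966 0.012 0.258] q [ -3.   4. 104.   1.  57.  -4.]
 shift(tool now) mm [-0.8 -1.2 -3.8] world mm [-2.2 -0.8  3.4]
 rotvec deg [-0.06 -0.11  0.11]  shift in tool axes after turn mm [-0.8 -1.2 -3.8]
scale 5.0
```

View pics/s8.png

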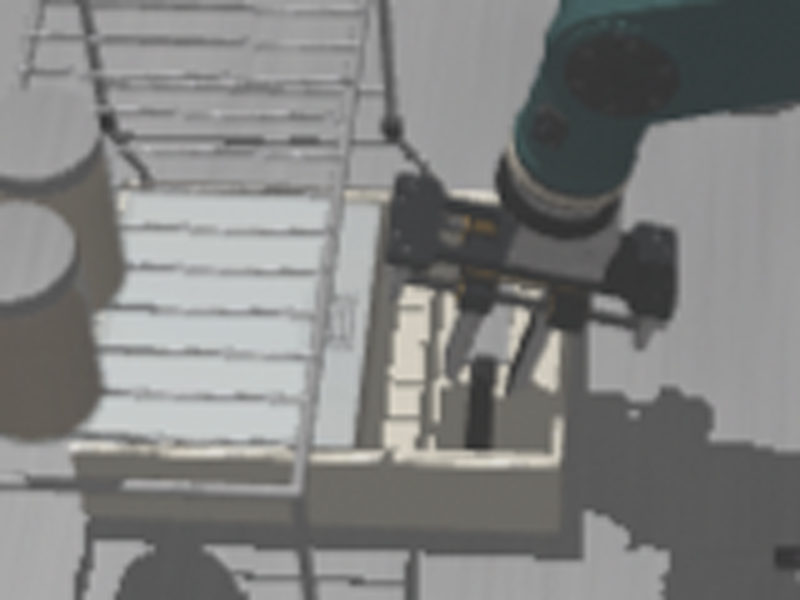

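Released. I'll retract along the tool axis.

```bash
python3 -m creep '0 0 -.01 0 0 0;0 0 -.02 0 0 0;0 0 -.025 0 0 0;0 0 -.03 0 0 0;0 0 -.03 0 0 0;0 0 -.03 0 0 0;0 -.01 -.03 0 0 0;0 -.02 -.03 0 0 0'
python3 -c "
from h import *
go([.655,.0355,.09],Rt(37,'y'))
snap('scene','s9.png',(210,180,370,300));snap('top','t9.png',(230,160,370,265))"
```

```text
time_s: 11.45
tcp_pos: [0.4824, 0.034, 0.2097]
tcp_rot: [[-0.012, 0.969, 0.249], [1.0, 0.012, 0.002], [-0.001, 0.249, -0.969]]
force: [-0.4, -0.5, -0.3]
gripper_width: 0.359
t 11.45 pos [0.4824 0.034  0.2097] F [-0.4 -0.5 -0.3] w 0.359
 toolz [ 0.249  0.002 -0.969] tooly [0.969 0.012 0.249] q [ -3. -15.  98.   1.  83.  -4.]
 shift(tool now) mm [ -0.5 137.4 158.9] world mm [ 172.6    1.5 -119.7]
 rotvec deg [-17.5  -17.91 -88.07]  shift in tool axes after turn mm [-65.8   1.5 199.5]
scale 5.0
scale 5.714285714285714
```

View pics/s9.png

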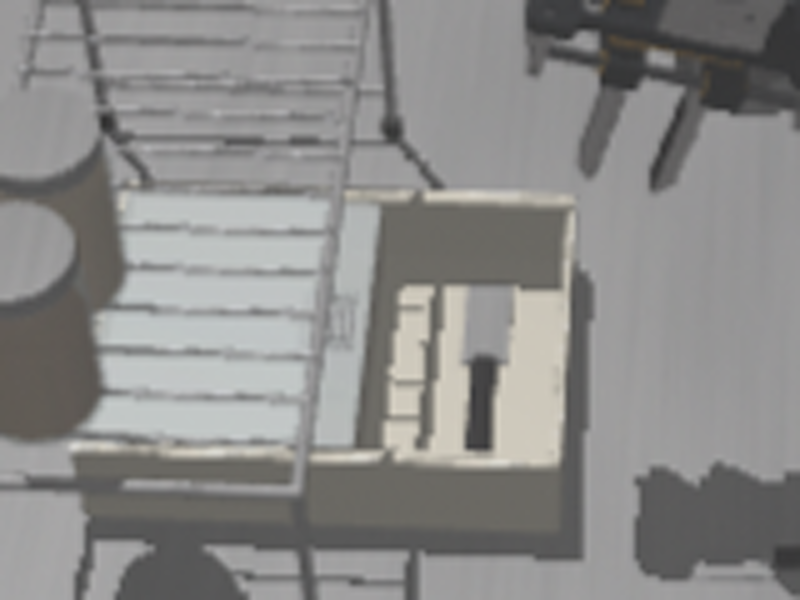

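View pics/t9.png

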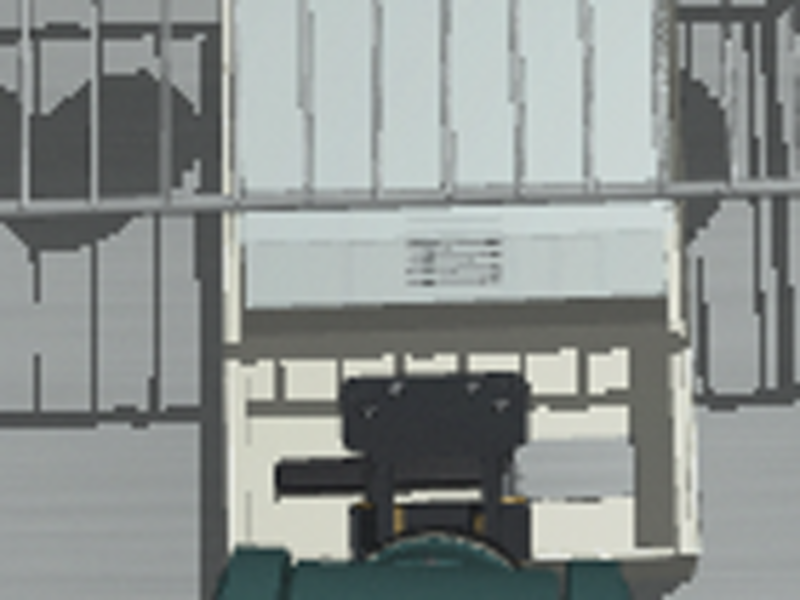

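The spatula lies flat in the front compartment (top view: butt at (275,477), blade end at (632,470)). Next I reorient and close the fingers.

```bash
python3 -m creep '0 0 0 -1.35 -1.4 -6.8;0 0 0 -1.35 -1.4 -6.8;0 0 0 -1.35 -1.4 -6.8;0 0 0 -1.35 -1.4 -6.8;0 0 0 -1.35 -1.4 -6.8;0 0 0 -1.35 -1.4 -6.8;0 0 0 -1.35 -1.4 -6.8;0 0 0 -1.35 -1.4 -6.8;0 0 0 -1.35 -1.4 -6.8;0 0 0 -1.35 -1.4 -6.8' 1 20
python3 -c "
from h import *
go([.6,.0345,.14],Rt(37,'y'))"
```

```text
time_s: 12.38
tcp_pos: [0.4842, 0.0348, 0.2163]
tcp_rot: [[-0.777, 0.304, 0.551], [0.328, 0.943, -0.058], [-0.537, 0.136, -0.833]]
force: [-0.0, -1.7, -0.1]
gripper_width: 0.005
t 12.38 pos [0.4842 0.0348 0.2163] F [-0.  -1.7 -0.1] w 0.005
 toolz [ 0.551 -0.058 -0.833] tooly [0.304 0.943 0.136] q [ -0. -29. 112.  -3.  64. -70.]
 shift(tool now) mm [-49.2  24.6 127.4] world mm [115.8  -0.3 -76.3]
 rotvec deg [ -3.86  -2.93 -19.06]  shift in tool axes after turn mm [-46.6  -0.3 130.7]
```

```bash
python3 -m creep '0 0 0 -1.3 -1 -6.4;0 0 0 -1.3 -1 -6.4;0 0 0 -1.3 -1 -6.3;-.011 0 .03 0 0 0;-.011 0 .03 0 0 0;-.011 0 .03 0 0 0'
python3 -c "
from h import *
go([.648,.0345,.085],Rt(37,'y'))"
```

```text
time_s: 12.88
tcp_pos: [0.5655, 0.0359, 0.1695]
tcp_rot: [[-0.786, -0.02, 0.618], [-0.024, 1.0, 0.003], [-0.618, -0.012, -0.786]]
force: [-0.1, 0.3, -0.0]
gripper_width: 0.005
t 12.88 pos [0.5655 0.0359 0.1695] F [-0.1  0.3 -0. ] w 0.005
 toolz [ 0.618  0.003 -0.786] tooly [-0.02   1.    -0.012] q [ -4. -19. 113.   3.  48. -96.]
 shift(tool now) mm [-12.6  -2.  117.4] world mm [ 82.5  -1.4 -84.5]
 rotvec deg [0.16 1.15 1.35]  shift in tool axes after turn mm [-15.   -1.4 117.1]
```

```bash
python3 -m creep '-.003 -.001 .027 0 .6 .7;-.003 -.001 .027 0 .6 .7;-.003 0 .025 0 0 0;-.002 0 .02 0 0 0'
python3 -c "
from h import *
go([.6515,.0345,.0667],Rt(37,'y'))"
```

```text
time_s: 13.22
tcp_pos: [0.6387, 0.0339, 0.0924]
tcp_rot: [[-0.8, 0.001, 0.6], [0.003, 1.0, 0.002], [-0.6, 0.003, -0.8]]
force: [-1.0, -0.3, 0.2]
gripper_width: 0.005
t 13.22 pos [0.6387 0.0339 0.0924] F [-1.  -0.3  0.2] w 0.005
 toolz [ 0.6    0.002 -0.8  ] tooly [0.001 1.    0.003] q [ -3.  -4. 109.   3.  38. -95.]
 shift(tool now) mm [ 5.2  0.5 28.2] world mm [ 12.8   0.6 -25.7]
 rotvec deg [ 0.14 -0.12 -0.15]  shift in tool axes after turn mm [ 5.2  0.6 28.2]
```

```bash
python3 -m creep '.001 0 .012 0 0 0;.002 0 .008 0 0 0'
python3 -c "
from h import *
go([.6515,.0345,.0667],Rt(37,'y'))
snap('scene','s10.png',(210,180,370,300))"
```

```text
time_s: 13.38
tcp_pos: [0.6486, 0.0339, 0.0688]
tcp_rot: [[-0.804, 0.001, 0.595], [0.003, 1.0, 0.003], [-0.595, 0.004, -0.804]]
force: [0.3, 1.1, 1.1]
gripper_width: 0.002
t 13.38 pos [0.6486 0.0339 0.0688] F [0.3 1.1 1.1] w 0.002
 toolz [ 0.595  0.003 -0.804] tooly [0.001 1.    0.004] q [ -3.  -1. 109.   3.  35. -95.]
 shift(tool now) mm [-1.1  0.6  3.4] world mm [ 2.9  0.6 -2.1]
 rotvec deg [ 0.14 -0.49 -0.18]  shift in tool axes after turn mm [-1.1  0.6  3.5]
scale 5.0
```

View pics/s10.png

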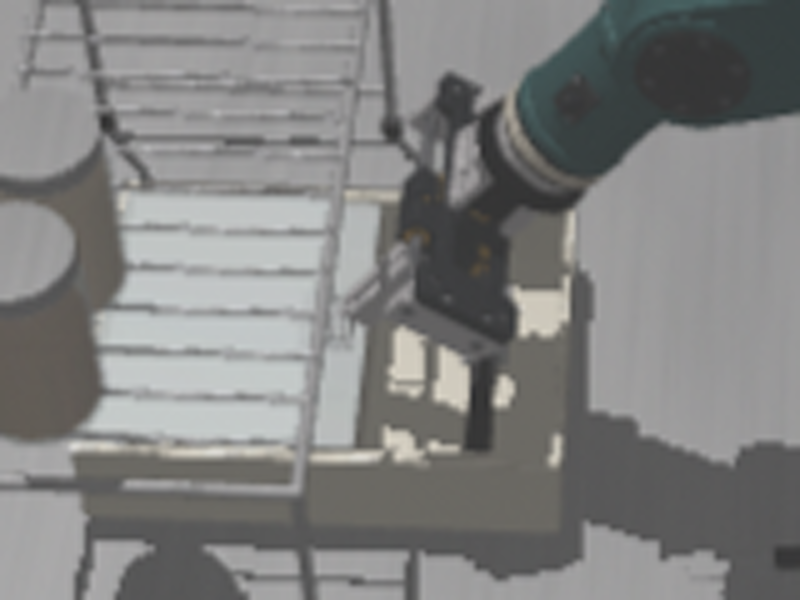

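Fingertip is over the exposed strip of lid at (350,305). Pressing on it.

```bash
python3 -m creep '.0008 0 .0027 0 0 0;.0018 0 .0024 0 0 0;.0018 0 .0024 0 0 0'
```

```text
time_s: 13.68
tcp_pos: [0.6525, 0.0339, 0.0668]
tcp_rot: [[-0.797, 0.001, 0.603], [0.002, 1.0, 0.002], [-0.603, 0.003, -0.797]]
force: [-4.2, -0.7, 5.1]
gripper_width: 0.005
```

```bash
python3 -m creep '.0066 0 -.0012 0 0 0;.0082 0 -.0024 0 0 0;.0082 0 -.0024 0 0 0'
```

```text
time_s: 13.93
tcp_pos: [0.6322, 0.0339, 0.0633]
tcp_rot: [[-0.791, 0.0, 0.612], [0.002, 1.0, 0.002], [-0.612, 0.003, -0.791]]
force: [-0.1, -0.2, -0.3]
gripper_width: 0.006
```

The force vanished and z dropped, so the tip slipped off the lid's front edge. I'll lift and look.

```bash
python3 -m creep '-.006 0 -.010 0 0 0;-.008 0 -.012 0 0 0'
python3 -c "
from h import *
go([.6515,.0345,.0667],Rt(37,'y'))
snap('scene','s11.png',(210,180,370,300));snap('top','t11.png',(230,160,370,265))"
```

```text
time_s: 14.1
tcp_pos: [0.6223, 0.0342, 0.0817]
tcp_rot: [[-0.8, 0.0, 0.6], [0.002, 1.0, 0.003], [-0.6, 0.003, -0.8]]
force: [0.5, -0.0, 0.3]
gripper_width: 0.007
t 14.10 pos [0.6223 0.0342 0.0817] F [ 0.5 -0.   0.3] w 0.007
 toolz [ 0.6    0.003 -0.8  ] tooly [0.    1.    0.003] q [ -3.  -5. 112.   3.  37. -95.]
 shift(tool now) mm [-14.3   0.2  29.5] world mm [ 29.2   0.3 -15. ]
 rotvec deg [ 0.15 -0.12 -0.13]  shift in tool axes after turn mm [-14.2   0.3  29.6]
scale 5.0
scale 5.714285714285714
```

View pics/t11.png

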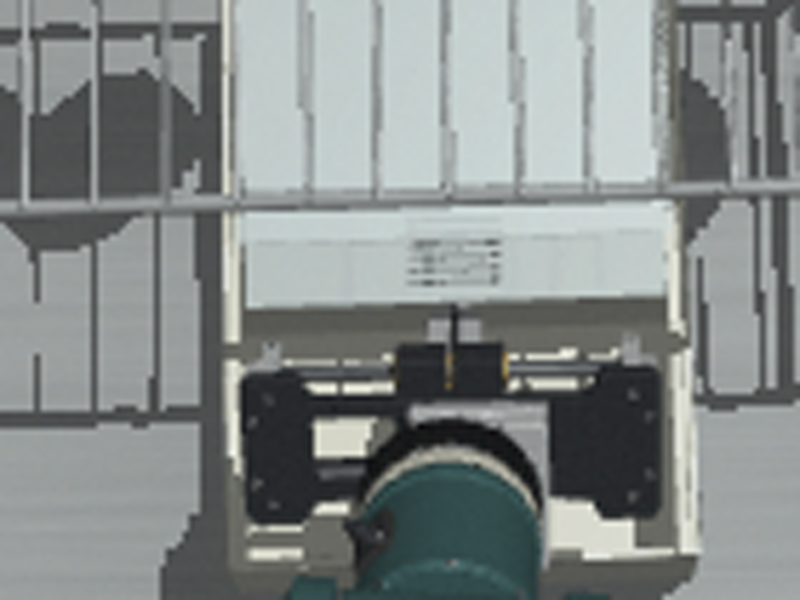

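View pics/s11.png

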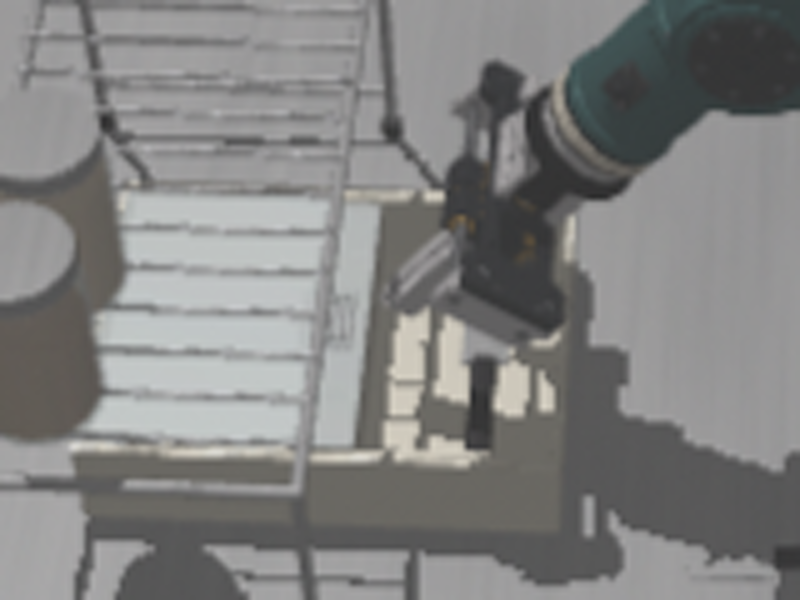

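The lid stayed fully back and the spatula is undisturbed. I'll retry further back on the strip and press harder.

```bash
python3 -m creep '-.017 0 .012 0 0 0;-.013 0 .012 0 0 0'
python3 -c "
from h import *
go([.659,.0345,.0667],Rt(37,'y'))"
```

```text
time_s: 14.37
tcp_pos: [0.6599, 0.0345, 0.0831]
tcp_rot: [[-0.797, -0.0, 0.604], [0.002, 1.0, 0.003], [-0.604, 0.003, -0.797]]
force: [-0.5, 0.0, 1.4]
gripper_width: 0.004
t 14.37 pos [0.6599 0.0345 0.0831] F [-0.5  0.   1.4] w 0.004
 toolz [ 0.604  0.003 -0.797] tooly [-0.     1.     0.003] q [ -3.  -1. 107.   3.  36. -95.]
 shift(tool now) mm [10.6 -0.  12.5] world mm [ -0.9   0.  -16.4]
 rotvec deg [ 0.15  0.16 -0.1 ]  shift in tool axes after turn mm [10.6  0.  12.5]
```

```bash
python3 -m creep '.0065 0 .006 0 0 0;.004 0 .004 0 0 0;.002 0 .002 0 0 0'; python3 -m creep '.002 0 .0024 0 0 0';python3 -m creep '.0027 0 .003 0 0 0'
```

```text
time_s: 14.62
tcp_pos: [0.6592, 0.0344, 0.0662]
tcp_rot: [[-0.794, 0.0, 0.608], [0.002, 1.0, 0.002], [-0.608, 0.003, -0.794]]
force: [-9.0, 0.5, 21.1]
gripper_width: -0.0
time_s: 14.7
tcp_pos: [0.6598, 0.0344, 0.066]
tcp_rot: [[-0.791, -0.0, 0.612], [0.001, 1.0, 0.002], [-0.612, 0.003, -0.791]]
force: [-16.9, -0.6, 23.0]
gripper_width: 0.005
time_s: 14.78
tcp_pos: [0.6603, 0.0344, 0.066]
tcp_rot: [[-0.787, -0.001, 0.617], [0.001, 1.0, 0.002], [-0.617, 0.002, -0.787]]
force: [-20.0, -0.7, 24.6]
gripper_width: 0.004
```

```bash
python3 -m creep '.0045 0 -.001 0 0 0'; python3 -m creep '.006 0 -.0021 0 0 0';python3 -m creep '.006 0 -.0018 0 0 0'
```

```text
time_s: 14.87
tcp_pos: [0.6575, 0.0343, 0.0672]
tcp_rot: [[-0.783, -0.0, 0.622], [0.001, 1.0, 0.002], [-0.622, 0.002, -0.783]]
force: [2.8, -0.1, 2.7]
gripper_width: 0.004
time_s: 14.95
tcp_pos: [0.6524, 0.0343, 0.0673]
tcp_rot: [[-0.78, -0.0, 0.626], [0.001, 1.0, 0.001], [-0.626, 0.001, -0.78]]
force: [2.3, 0.6, 3.3]
gripper_width: 0.008
time_s: 15.03
tcp_pos: [0.6475, 0.0342, 0.0671]
tcp_rot: [[-0.776, -0.0, 0.631], [0.001, 1.0, 0.001], [-0.631, 0.001, -0.776]]
force: [1.6, -0.2, 5.9]
gripper_width: 0.005
```

```bash
python3 -c "
from h import *
snap('scene','s12.png',(210,180,370,300));snap('top','t12.png',(230,160,370,265))"
```

```text
scale 5.0
scale 5.714285714285714
```

View pics/t12.png

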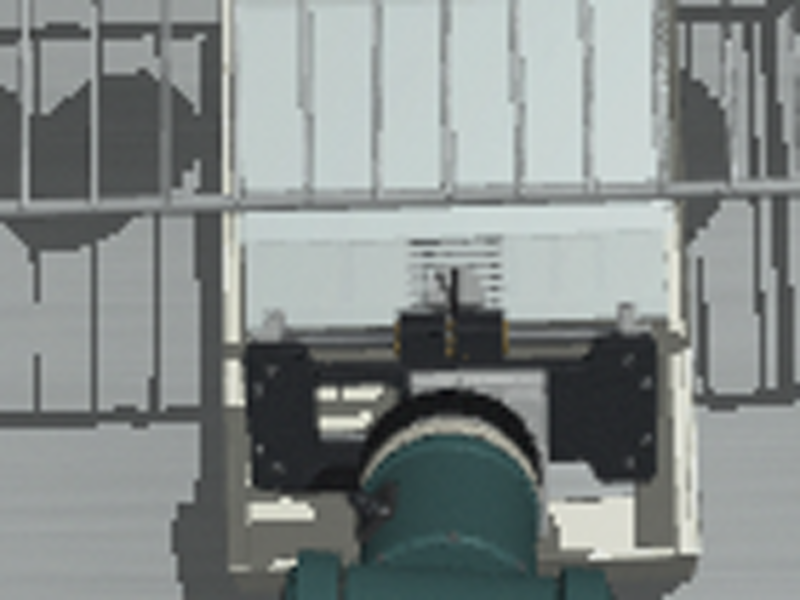

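It moves with the fingertip now: edge row went from 303 to ~325. Continuing the drag.

```bash
python3 -m creep '.0067 0 -.0017 0 .6 0;.0067 0 -.0017 0 .6 0'; python3 -m creep '.0073 0 -.0019 0 .6 0;.0073 0 -.0019 0 .6 0'
```

```text
time_s: 15.3
tcp_pos: [0.6378, 0.0341, 0.0669]
tcp_rot: [[-0.781, 0.0, 0.625], [0.001, 1.0, 0.001], [-0.625, 0.001, -0.781]]
force: [1.9, -0.1, 7.4]
gripper_width: 0.002
time_s: 15.47
tcp_pos: [0.6275, 0.034, 0.0669]
tcp_rot: [[-0.785, 0.001, 0.62], [0.001, 1.0, 0.0], [-0.62, 0.001, -0.785]]
force: [1.5, -0.1, 7.0]
gripper_width: 0.005
```

```bash
python3 -m creep '.0085 0 -.0029 0 .5 0;.0085 0 -.0029 0 .5 0;.0085 0 -.0029 0 .4 0;.0085 0 -.0029 0 .4 0'; python3 -m creep '.0085 0 -.0029 0 .4 0;.0085 0 -.0029 0 .4 0'
python3 -c "
from h import *
snap('top','t13.png',(230,160,370,265))"
```

```text
time_s: 15.8
tcp_pos: [0.6005, 0.0337, 0.0669]
tcp_rot: [[-0.786, 0.002, 0.618], [0.002, 1.0, -0.001], [-0.618, 0.0, -0.786]]
force: [2.0, 0.6, 7.1]
gripper_width: 0.006
time_s: 15.97
tcp_pos: [0.5869, 0.0335, 0.0668]
tcp_rot: [[-0.785, 0.002, 0.619], [0.002, 1.0, -0.002], [-0.619, -0.0, -0.785]]
force: [1.7, -0.2, 8.0]
gripper_width: 0.01
scale 5.714285714285714
```

View pics/t13.png

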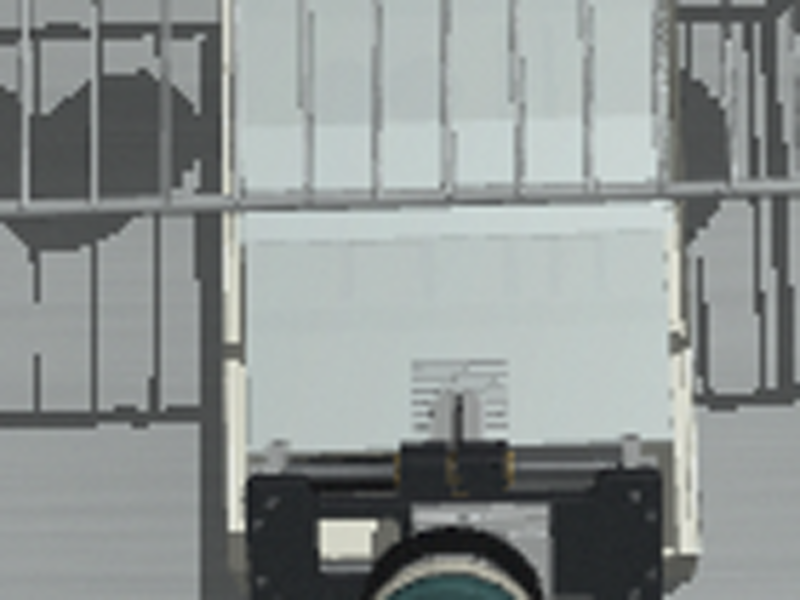

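```bash
python3 -m creep '.0085 0 -.0029 0 .5 0;.0085 0 -.0029 0 .5 0;.0085 0 -.0029 0 .5 0;.0085 0 -.0029 0 .5 0'; python3 -m creep '.0073 0 -.0019 0 .5 0;.0073 0 -.0019 0 .5 0';python3 -m creep '.006 0 -.001 0 .5 0;.006 0 -.001 0 .5 0'
```

```text
time_s: 16.35
tcp_pos: [0.5593, 0.033, 0.0668]
tcp_rot: [[-0.788, 0.004, 0.615], [0.002, 1.0, -0.003], [-0.615, -0.001, -0.788]]
force: [1.8, 0.1, 7.4]
gripper_width: 0.004
time_s: 16.52
tcp_pos: [0.5488, 0.0329, 0.0667]
tcp_rot: [[-0.789, 0.004, 0.614], [0.002, 1.0, -0.004], [-0.614, -0.001, -0.789]]
force: [1.6, 0.1, 8.0]
gripper_width: 0.008
time_s: 16.68
tcp_pos: [0.5415, 0.0328, 0.0668]
tcp_rot: [[-0.791, 0.005, 0.612], [0.003, 1.0, -0.004], [-0.612, -0.002, -0.791]]
force: [2.0, 0.3, 7.5]
gripper_width: 0.006
```

```bash
python3 -m creep '.006 0 -.001 0 .5 0'; python3 -m creep '.006 0 -.001 0 .5 0';python3 -m creep '.0055 0 -.0007 0 .5 0'
```

```text
time_s: 16.77
tcp_pos: [0.5378, 0.0328, 0.0667]
tcp_rot: [[-0.792, 0.005, 0.611], [0.003, 1.0, -0.004], [-0.611, -0.002, -0.792]]
force: [1.1, 0.3, 8.2]
gripper_width: 0.01
time_s: 16.85
tcp_pos: [0.5345, 0.0327, 0.0668]
tcp_rot: [[-0.792, 0.005, 0.61], [0.003, 1.0, -0.005], [-0.61, -0.002, -0.792]]
force: [4.1, -0.3, 6.1]
gripper_width: 0.001
time_s: 16.93
tcp_pos: [0.5316, 0.0326, 0.0669]
tcp_rot: [[-0.793, 0.006, 0.61], [0.003, 1.0, -0.005], [-0.61, -0.002, -0.793]]
force: [4.6, 0.5, 5.2]
gripper_width: 0.005
```

```bash
python3 -c "
from h import *
snap('top','t14.png',(230,160,370,265))"
```

```text
scale 5.714285714285714
```

View pics/t14.png

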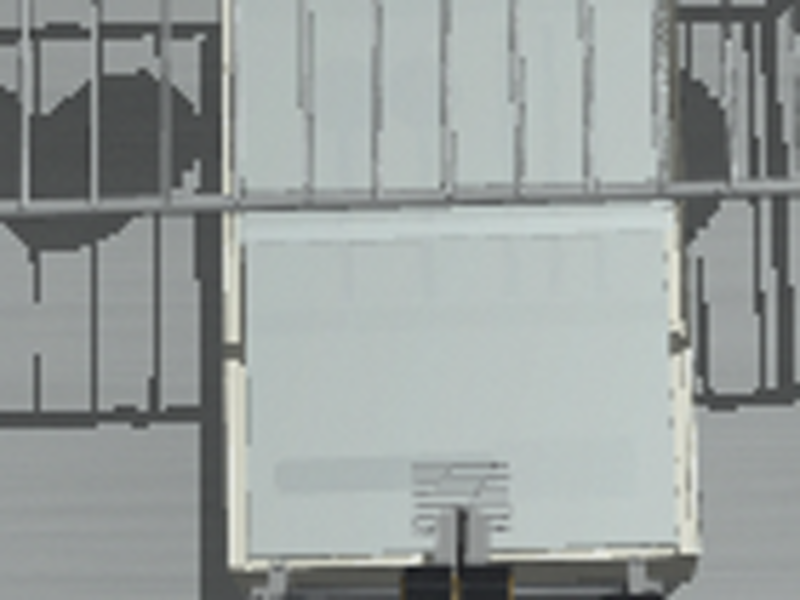

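The lid has reached the stop: Fx rose to 4 N and the edge meets the front wall at row ~553. Lifting away.

```bash
python3 -m creep '-.0041 0 -.012 0 0 0;-.004 0 -.02 0 0 0;0 0 -.03 0 0 0;0 0 -.035 0 0 0;0 0 -.035 0 0 0;0 0 -.035 0 0 0;0 0 -.03 0 0 0;0 0 0 0 0 0'
python3 -c "
from h import *
go([.5,.03,.2],Rt(37,'y'))
snap('top','t15.png');snap('top','t15c.png',(260,180,360,270));snap('scene','s15.png')
a=cv2.imread('pics/t15.png').astype(int);b=cv2.imread('pics/top0.png').astype(int)
d=np.abs(a-b).max(2)
# region diffs: turntable, helmet, dispenser, shelf, small+large spatula, keeper
for n,(x0,y0,x1,y1) in dict(turn=(120,180,195,250),helmet=(400,270,455,325),disp=(440,180,505,240),shelf=(200,95,405,235),lid=(265,195,355,255),small=(255,295,280,345),big=(105,290,175,385)).items():
    print(n,(d[y0:y1,x0:x1]>40).sum())
k=6.6667"
```

```text
time_s: 17.65
tcp_pos: [0.4036, 0.0354, 0.2078]
tcp_rot: [[-0.826, 0.005, 0.563], [0.004, 1.0, -0.002], [-0.563, 0.001, -0.826]]
force: [1.0, 0.7, 1.5]
gripper_width: 0.007
t 17.65 pos [0.4036 0.0354 0.2078] F [1.  0.7 1.5] w 0.007
 toolz [ 0.563 -0.002 -0.826] tooly [0.005 1.    0.001] q [ -6. -43. 120.   3.  69. -96.]
 shift(tool now) mm [-75.3  -4.9  60.8] world mm [96.4 -5.4 -7.8]
 rotvec deg [-0.1  -2.71 -0.25]  shift in tool axes after turn mm [-72.3  -5.4  64.3]
scale 6.666666666666667
turn 0
helmet 0
disp 0
shelf 0
lid 0
small 383
big 0
```

View pics/t15c.png

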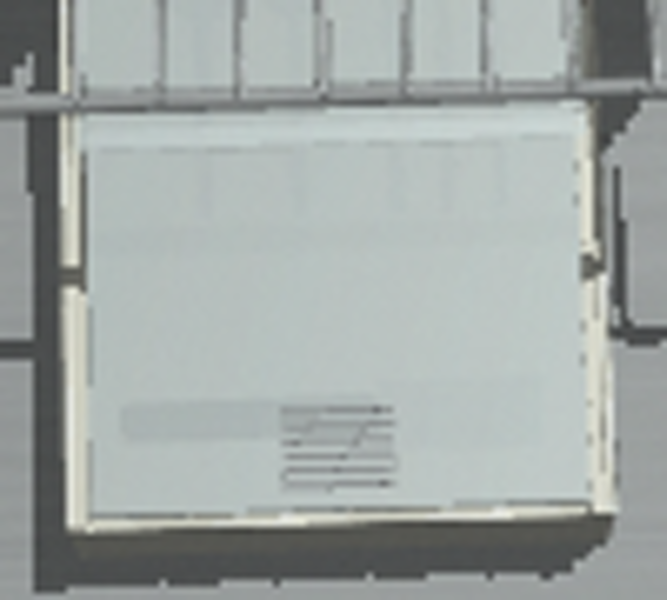

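View pics/s15.png

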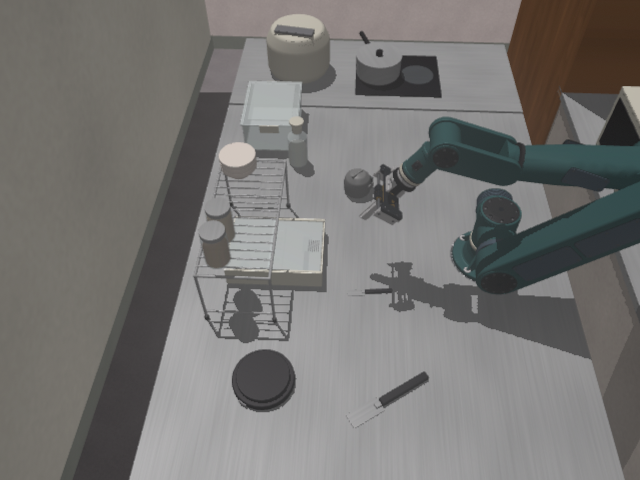

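View pics/t15.png

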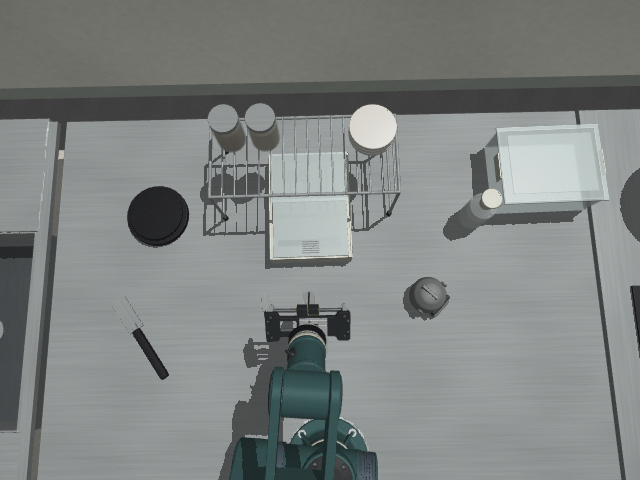

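The lid's edge is at the same pixels as at the start (no difference), and the other things are unchanged. The small spatula is hidden by the arm in the top view, but sits at (378,291) in the scene view as before. Joint 2 is near its limit, so I'll ease off it before signing off.

```bash
python3 -m creep '-.012 0 .008 0 0 0;-.012 0 .008 0 0 0;0 0 0 0 0 0;0 0 0 0 0 0'
python3 -c "
from h import *
o=arm.observe();print(o['time_s'],o['qpos'],o['joint_velocities'],o['tcp_pos'],o['force'])
a=viewer.snapshot('scene').astype(int)[:,:,::-1];b=cv2.imread('pics/scene0.png').astype(int);d=np.abs(a-b).max(2)>40
print('small spatula',d[284:300,345:375].sum(),'keeper/shelf',d[140:340,190:330].sum(),'helmet',d[165:205,340:362].sum())
from station import workorder
print(workorder.sign_off())"
```

```text
time_s: 18.13
tcp_pos: [0.4288, 0.0358, 0.1939]
tcp_rot: [[-0.834, 0.004, 0.552], [0.005, 1.0, -0.001], [-0.552, 0.002, -0.834]]
force: [1.0, 0.1, -0.5]
gripper_width: 0.006
18.1333 [ -5.05891594 -38.29303986 118.99472386   3.01258398  65.94284707
 -95.18362204] [ 0.08951832  1.15291376  1.81917163  0.04335629 -1.29015992  0.00714463] [0.42880741 0.03575409 0.1939365 ] [ 0.99498072  0.14373519 -0.49417381]
small spatula 0 keeper/shelf 1 helmet 0
the job is handed in; nothing more can be done
None
```

The middle-sized spatula is lying in the keeper's front compartment and the lid is shut again. I handed the job in at about 18 s of the 67 s allowed.

**What I did:**
- I pressed on the lid and slid it back to its stop. The edge measured 0.120 m behind the front wall's inner face.
- I lowered the spatula into the compartment along y, with the gripper leaning 15°, and let it go. The pictures showed it lying flat and clear of the walls.
- I pressed on the lid again and drew it forward until the force jumped at the front stop, then backed off.

**What went wrong on the way:**
- **First try at closing:** the fingertip slipped off the lid's front edge. The lid had not moved and the spatula was undisturbed, so I repeated it further back on the strip.
- **Press force:** it briefly went above the intended 5–10 N, to about 20 N at the rear stop when opening and about 25 N when closing.
- **Joint 2:** the final retreat brought it to about -43°, close to its -43.37° limit. I eased it to -38° before handing in, and did not see it pass the limit.

**Last checks:** compared with the start pictures, the lid and front wall match exactly. The shelf, turntable, dispenser and the other two spatulas show no change beyond a single pixel. The helmet is unchanged in the top view. The arm was touching nothing at hand-in.

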